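# Lock off the label feeder and reload it

## Robot

A 6-joint arm with a two-finger parallel gripper is mounted at the origin on the work surface. World frame = base frame: x ahead of the robot, y to its left, z up, the work surface at z = 0. Lengths are in m, angles in rad, forces in N, time in s.
With the tool pointing down it reaches from about 0.3 to 0.875 m from the base axis. Payload 6.4 kg.
Tool frame: the origin (TCP) lies at the very end of the fingers, on their centre line; the grasp point (between the pads) lies 19 mm behind it (ctrl.grip_point_offset is the z of the grasp point in the tool frame, in m); z points along the fingers, y is the direction in which the jaws open and shut (so a half turn about z gives the same grasp; the last joint's range is limited). The gripper opens to 85 mm and grips with 20 to 120 N. Pads are 22 mm wide; open, the fingers measure 114 mm over their backs; the gripper's body (76 mm by 85 mm) begins 54 mm behind the grasp point. The pads swing forward as they close: fully open they stand 13 mm farther back than shut.
Start: joints at [-1.513, 0.181, 1.607, -0, 1.354, -0.206], TCP at [0.15, -0.555, 0.231] pointing down, gripper open.
Joint ranges: [-2.99, 2.99], [-0.89, 2.07], [0.3, 2.58], [-1.14, 4.28], [0, 2.63], [-3.12, 3.12]. Speed limits (rad/s): [2.57, 2.57, 3.01, 3.14, 3.14, 3.14].

## Interface

Orientations are given as a unit quaternion [w, x, y, z].
In Python, from bench import status, cams, ctrl gives the robot as it stands.
- The arm moves only by the shell command python3 -m handwheel 'ROWS'. ROWS is JSON, a list of rows, each an object with "grip": the finger opening in cm, from 0 to 8.54; "linear": the shift along the tool's x, y, z in cm, a list of three; "rotation": the turn, a rotation vector about the tool's x, y, z in degrees, a list of three. A call has 1 to 12 rows; each row is the pose to reach, as a shift and turn from the pose commanded when the call began, along the tool's axes at that moment; what a row does not reach only later rows make up. A row lasts 1/12 s, in which the tool goes at most 41.7 mm and 7.16 degrees, less where a joint would pass 70% of its speed; a pose out of reach is approached as far as the arm can. A call with a gripper value outside its range is refused whole. The fingers move at their own pace and stop on an object; the grip force is fixed at half the most. Time passes only in rows, so rows that repeat a pose let the fingers close. It gives the time, the measured TCP pose, the force and the opening at its end, in the units of the state.
- status.get_obs(): the state, without advancing time (a new reading comes with each control period).
- cams.camera(name): name is "scene" or "top"; returns the picture (480x640x3 uint8, red, green, blue); there is no depth.
- cams.camera_info(name): a dict with "fovy" (degrees; the focal length in pixels is half the picture's height over the tangent of half this angle, whatever the lens; pixels are square), "cx", "cy" (the principal point, pixels), "k1" (the pictures are not rectified: a ray, as slopes to the right and down, at radius r is drawn at 1 + k1 r^2 times it, then the intrinsics apply), "world_from_camera" (4x4, takes a point from camera to world coordinates). Camera axes: x right, y down, z forward; pixel columns grow to the right and rows downward; lengths in m; the calibration is good to about 2 mm. A picture is of the moment at which its call begins. camera_info takes no time and is no camera call.
- ctrl.hand_in(): hands the job in, once; it reports no verdict.
The state is a dict: "time_s": time; "q": joint angles; "dq": joint speeds; "joint_efforts": joint torques, N m; "eef_pos": TCP position; "eef_rot": TCP orientation; "wrist_force": force on the tool from outside, world axes, zero at the start; "torque": the same for the moment, N m; "opening": opening from 0.0 (shut) to 1.0 (fully open).
Only numpy, scipy, OpenCV 4.12 (cv2) and the standard library are available. Lean on these libraries where they do the work, as an engineer would, in place of code of your own. Each camera call takes 0.05 s, during which the arm holds its last target.

## Task

Turn the red isolator handle fully to off and only then swing its lockout hasp fully out; both stay so. Once it is locked off, pull every spent cardboard core off the spindles and put it in the white foam tray, mount every paper roll that stands on the bench fully down on a spindle of its own, and refit the blue cover on the terminal bay: edge in under the orange lip, then down flat into the pocket. Do not disturb the circuit board, the bottle or the screwdriver.

Things in the scene. Friction and masses are not known exactly. Their poses are not given: they have to be found in the camera images.
- isolator (a joint): red bar handle of the rotary isolator: 0 = on (bar lies along the box's x axis), 1.57 = off (a stop; bar along the box's y axis). Turns anticlockwise seen from above about a vertical axis; starts at 0 to 0.25; light friction (0.1 N m), stays where it is left
- isolator_grip (a point): point on the isolator's axis inside the red bar, 93 mm above the bench; turns with the bar. The bar is 84 long, 16 thick, 36 tall (its top 17 above this point, its underside 19 below), along this point's x axis; a black disc of radius 32 lies beneath it, its top 76 mm above the bench
- iso_box: grey isolator box 150 (x) by 140 (y) by 62 tall, fixed to the bench, yellow plate on top (top of plate 65 mm above the bench); origin at centre of its underside. Handle axis at (-30, 0) mm in its frame, hasp pivot at (55, 50) mm
- hasp (a joint): steel lockout hasp, a strip 18 wide and 5 thick (top 69 mm above the bench), lying flat on the box's far edge, turning about the vertical pivot hasp_pivot: 0 = folded in (points along the box's -y), 1.57 = swung fully out (a stop; points along the box's +x, beyond the box edge). Starts at 0 to 0.12; friction 0.06 N m, stays where it is left
- hasp_pivot (a point): pivot of the hasp on the box, 64 mm above the bench
- hasp_lug (a point): middle of the yellow upright lug at the hasp's free end, 65 mm from the pivot and 89 mm above the bench; turns with the hasp. The lug is 10 thick (this point's x), 20 wide (y, towards the pivot), 34 tall (its top 14 above this point); can be pinched from above or pushed
- stand: dark steel feeder base 75 (x) by 250 (y) by 16 tall, fixed, carrying three upright steel spindles in a row along its y axis; origin at centre of its underside
- bay: grey terminal bay, fixed, 138 (x) by 110 (y); origin at centre of its underside. Its pocket is 118 (x) by 90 (y); the cover sits on two ledges 20 mm above the bench. Side walls and far (+x) wall rise to 30 mm. At the -x end an orange lip overhangs the pocket by 15 mm; underside of lip 34, top 39 mm above the bench; the lip spans the whole width
- cover: blue cover plate 110 (x) by 80 (y) by 6 thick, loose, 0.15 to 0.26 kg, the same either way round; origin at centre of its underside. On top at its middle stands a black grab bar 14 (x) by 60 (y), rising to 41 mm above the underside. When home in the bay its underside is 20 mm above the bench
- tray: white foam tray for spent cores, fixed, 110 (x) by 155 (y) by 28 tall, walls and floor 9 mm thick; origin at centre of its underside
- spindle0 (a point): foot of spindle 0 on its axis, 16 mm above the bench at the top of the stand's base; at y = -90 mm on the stand. The spindle is 18 mm in diameter with a rounded-off tip 75 mm above this point
- spindle1 (a point): foot of spindle 1 on its axis, 16 mm above the bench at the top of the stand's base; at y = 0 mm on the stand. The spindle is 18 mm in diameter with a rounded-off tip 75 mm above this point
- spindle2 (a point): foot of spindle 2 on its axis, 16 mm above the bench at the top of the stand's base; at y = 90 mm on the stand. The spindle is 18 mm in diameter with a rounded-off tip 75 mm above this point
- roll0: white paper label roll, loose, standing upright: 58 mm in diameter, 60 tall, bore 26 mm, 0.1 to 0.2 kg; origin at centre of its lower end, z along its axis. May be absent
- roll1: white paper label roll, loose, standing upright: 58 mm in diameter, 60 tall, bore 26 mm, 0.1 to 0.2 kg; origin at centre of its lower end, z along its axis. May be absent
- roll2: white paper label roll, loose, standing upright: 58 mm in diameter, 60 tall, bore 26 mm, 0.1 to 0.2 kg; origin at centre of its lower end, z along its axis. May be absent
- core0: spent brown cardboard core (tube), loose, at first standing on one of the spindles: 34 mm outer diameter, bore 26, 60 tall; origin at centre of its lower end, z along its axis. May be absent
- core1: spent brown cardboard core (tube), loose, at first standing on one of the spindles: 34 mm outer diameter, bore 26, 60 tall; origin at centre of its lower end, z along its axis. May be absent
- core2: spent brown cardboard core (tube), loose, at first standing on one of the spindles: 34 mm outer diameter, bore 26, 60 tall; origin at centre of its lower end, z along its axis. May be absent
- board: green circuit board 70 by 110 mm with parts on it, loose, flat on the bench; leave alone
- cleaner: small bottle 48 mm in diameter, 100 tall, loose, standing; leave alone
- driver: screwdriver lying on the bench; leave alone
Mind the look-alikes: they are no part of the job. Leave any yellow look-alike of the core2 alone.

How it is judged:
On the way, in this order (a step that is already met when the one before it is completed fails the run):
1. the isolator handle is turned to off (value of joint isolator above 1.4 rad), for 0.2 s.
2. the lockout hasp is swung out, the isolator still off (value of joint hasp above 1.25 rad and value of joint isolator above 1.4 rad), for 0.2 s.
At the end, for the whole second after the job is handed in: isolator over 1.4 rad, hasp over 1.25 rad; each roll upright within 9 mm of a spindle axis and within 5 mm of the base; each core inside the tray (origin in its outline, under 75 mm high); cover flat in the pocket (0.04 rad, underside within 2.5 mm of the ledges); all at rest (all of step 2 and (horizontal distance between roll0 and spindle0 below 0.009 m or horizontal distance between roll0 and spindle1 below 0.009 m or horizontal distance between roll0 and spindle2 below 0.009 m) and z of each of roll0, roll1, roll2 in the frame of stand below 0.021 m and angle between each of roll0, roll1, roll2's own z axis and vertical below 0.08 rad and linear speed of each of roll0, roll1, roll2, cover below 0.02 m/s and (horizontal distance between roll1 and spindle0 below 0.009 m or horizontal distance between roll1 and spindle1 below 0.009 m or horizontal distance between roll1 and spindle2 below 0.009 m) and (horizontal distance between roll2 and spindle0 below 0.009 m or horizontal distance between roll2 and spindle1 below 0.009 m or horizontal distance between roll2 and spindle2 below 0.009 m) and x of core0 in the frame of tray between -0.052 and 0.052 m and y of core0 in the frame of tray between -0.072 and 0.072 m and z of each of core0, core1, core2 in the frame of tray below 0.075 m and linear speed of each of core0, core1, core2 below 0.03 m/s and x of core1 in the frame of tray between -0.052 and 0.052 m and y of core1 in the frame of tray between -0.072 and 0.072 m and x of core2 in the frame of tray between -0.052 and 0.052 m and y of core2 in the frame of tray between -0.072 and 0.072 m and x of cover in the frame of bay between -0.008 and 0.008 m and y of cover in the frame of bay between -0.008 and 0.008 m and z of cover in the frame of bay between 0.017 and 0.0225 m and angle between cover's own z axis and vertical below 0.04 rad and angle between the x axis of cover and the x axis of bay, either way round below 0.12 rad); the robot touches nothing.
It fails at once if the hasp is swung out while the isolator is not yet off (value of joint hasp above 0.5 rad and value of joint isolator below 1.3 rad).
It fails at once if work on the feeder (a core pulled, a roll mounted, the cover put into the bay) before the isolator is off and the hasp is out ((value of joint isolator below 1.3 rad or value of joint hasp below 1.1 rad) and (distance of any of core0, core1, core2 from where it was at the start of the episode above 0.03 m or (x of roll0 in the frame of stand between -0.03 and 0.03 m and y of roll0 in the frame of stand between -0.12 and 0.12 m and z of roll0 in the frame of stand below 0.06 m) or (x of roll1 in the frame of stand between -0.03 and 0.03 m and y of roll1 in the frame of stand between -0.12 and 0.12 m and z of roll1 in the frame of stand below 0.06 m) or (x of roll2 in the frame of stand between -0.03 and 0.03 m and y of roll2 in the frame of stand between -0.12 and 0.12 m and z of roll2 in the frame of stand below 0.06 m) or horizontal distance between cover and bay below 0.03 m)).
It fails at once if the circuit board, the bottle or the screwdriver is shifted by more than 30 mm (distance of any of board, cleaner, driver from where it was at the start of the episode above 0.03 m).
Of roll0, roll1, roll2 only 2 to 3 are there at a start; the rules pass over those that are not, and their reading is None.
Of core0, core1, core2 only 2 to 3 are there at a start; the rules pass over those that are not, and their reading is None.
At some moment in a run one of roll0, roll1, roll2, cover may be knocked a few centimetres aside while the robot is not near it.
It also fails if it takes over 210 s, if anything falls off the work surface, if the arm or the gripper's body presses on something with over 40 N, if the wrist force passes 120 N, or if a joint passes its speed limit or range.

## Working session

There is one attempt and no reset: what is moved stays moved. The work goes in short steps, Python scripts to look and compute and a shell command to move; the robot and the scene stay as the last step left them, time stands still between calls to the robot, and variables do not carry over. Pictures are saved under pics/ and viewed, and the job is handed in when it is done.

```bash
ls; mkdir -p pics
python3 - <<'E'
from bench import status,cams,ctrl
import cv2
o=status.get_obs();print({k:o[k] for k in('time_s','eef_pos','eef_rot','opening')},ctrl.grip_point_offset)
for n in('scene','top'):
    cv2.imwrite(f'pics/{n}0.png',cams.camera(n)[:,:,::-1]);print(cams.camera_info(n))
E
```

```text
pics
{'time_s': 0.0, 'eef_pos': array([ 0.14991459, -0.5545445 ,  0.23040347]), 'eef_rot': array([-8.55340568e-04,  9.91312043e-01,  1.31528314e-01,  6.89094446e-05]), 'opening': 1.0038712186387853} -0.0187
{'fovy': 44.8659109966364, 'cx': 315.9051424404345, 'cy': 229.87729864494213, 'k1': 0.0345001716741293, 'world_from_camera': array([[ 0.7850137 ,  0.49642082, -0.37056695,  1.0815222 ],
       [ 0.61943159, -0.63637913,  0.4597022 , -0.66265684],
       [-0.00761533, -0.5904134 , -0.80706507,  1.2435978 ],
       [ 0.        ,  0.        ,  0.        ,  1.        ]])}
{'fovy': 44.997384348030565, 'cx': 326.8950764815562, 'cy': 231.92376548691476, 'k1': -0.10507763402284703, 'world_from_camera': array([[ 0.01509789, -0.99055907,  0.13625265,  0.34045419],
       [-0.99981143, -0.01329152,  0.01415756, -0.03923197],
       [-0.01221289, -0.1364407 , -0.99057296,  1.73721392],
       [ 0.        ,  0.        ,  0.        ,  1.        ]])}
```

View pics/top0.png

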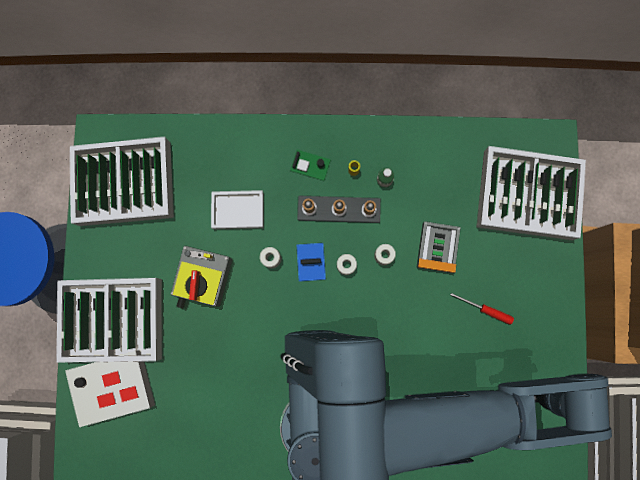

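View pics/scene0.png

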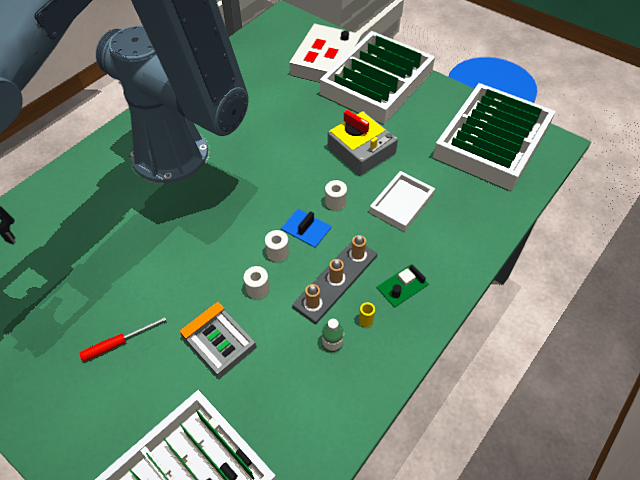

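```bash
cat > lib.py <<'E'
import numpy as np,cv2
from scipy.spatial.transform import Rotation as R
from bench import status,cams,ctrl
def par(n):
    i=cams.camera_info(n);f=240/np.tan(np.radians(i['fovy'])/2)
    return np.array([[f,0,i['cx']],[0,f,i['cy']],[0,0,1]]),np.array([i['k1'],0,0,0]),np.array(i['world_from_camera'])
def ray(n,uv):
    K,d,T=par(n);p=cv2.undistortPoints(np.array(uv,float).reshape(-1,1,2),K,d).reshape(-1,2)
    return T[:3,3],np.c_[p,np.ones(len(p))]@T[:3,:3].T
def plane(n,uv,z):
    o,d=ray(n,uv);return o+d*((z-o[2])/d[:,2])[:,None]
def proj(n,P):
    K,d,T=par(n);P=np.array(P,float).reshape(-1,3);Ti=np.linalg.inv(T)
    return cv2.projectPoints(P,cv2.Rodrigues(Ti[:3,:3])[0],Ti[:3,3],K,d)[0].reshape(-1,2)
def shot(n): return cams.camera(n)[:,:,::-1].copy()
def crop(img,x0,y0,x1,y1,s,fn): cv2.imwrite('pics/'+fn,cv2.resize(img[y0:y1,x0:x1],None,fx=s,fy=s,interpolation=cv2.INTER_CUBIC))
def shift(pos,yaw=None):
    """rows units: linear cm in tool frame, and rotvec deg, to reach pos with tool down, tool-y axis (jaw) along world yaw"""
    o=status.get_obs();r=R.from_quat(np.roll(o['eef_rot'],-1))
    l=r.inv().apply(np.array(pos)-o['eef_pos'])*100
    out=[np.round(l,2)]
    if yaw is not None:
        best=None
        for k in (0,np.pi):
            a=yaw+k;y=np.array([np.cos(a),np.sin(a),0]);z=np.array([0,0,-1.]);x=np.cross(y,z)
            t=R.from_matrix(np.c_[x,y,z]);v=(r.inv()*t).as_rotvec()
            if best is None or np.linalg.norm(v)<np.linalg.norm(best):best=v
        out.append(np.round(np.degrees(best),2))
    return out
E
python3 - <<'E'
from lib import *
t=cv2.imread('pics/top0.png');s=cv2.imread('pics/scene0.png')
crop(t,160,230,300,320,5.7,'c1.png');crop(s,310,90,410,180,6.5,'c2.png');crop(t,290,130,470,290,4.2,'c3.png');crop(s,170,170,440,390,2.9,'c4.png')
E
```

```text
(no output)
```

View pics/c1.png

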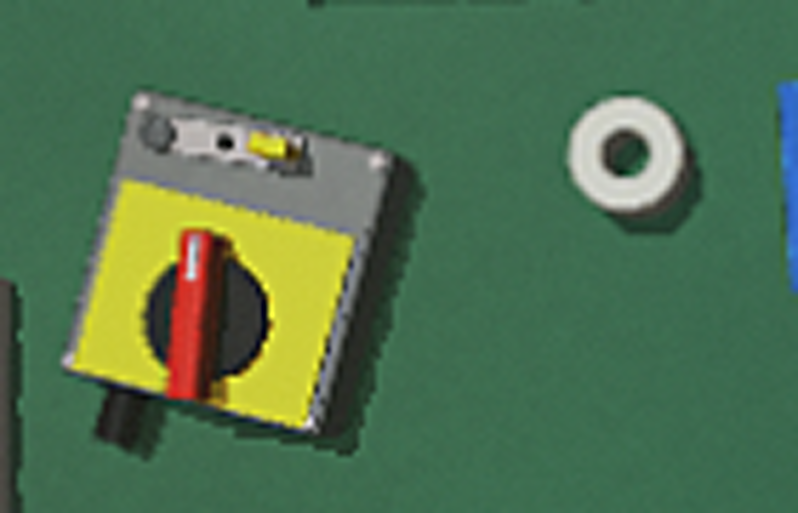

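View pics/c2.png

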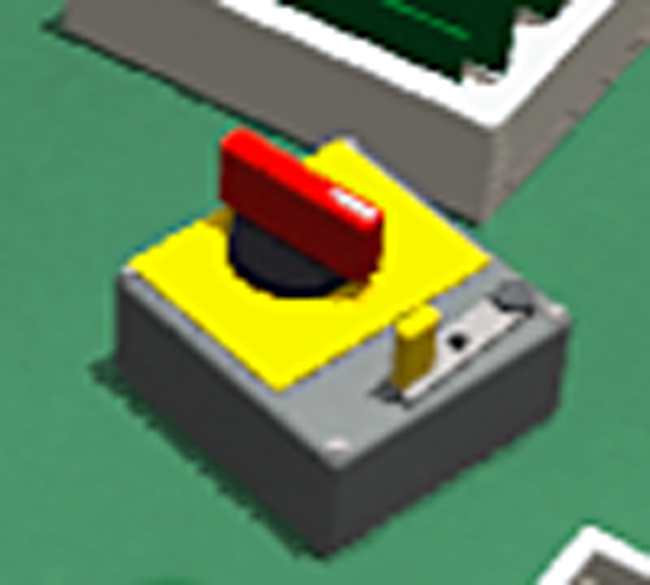

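View pics/c3.png

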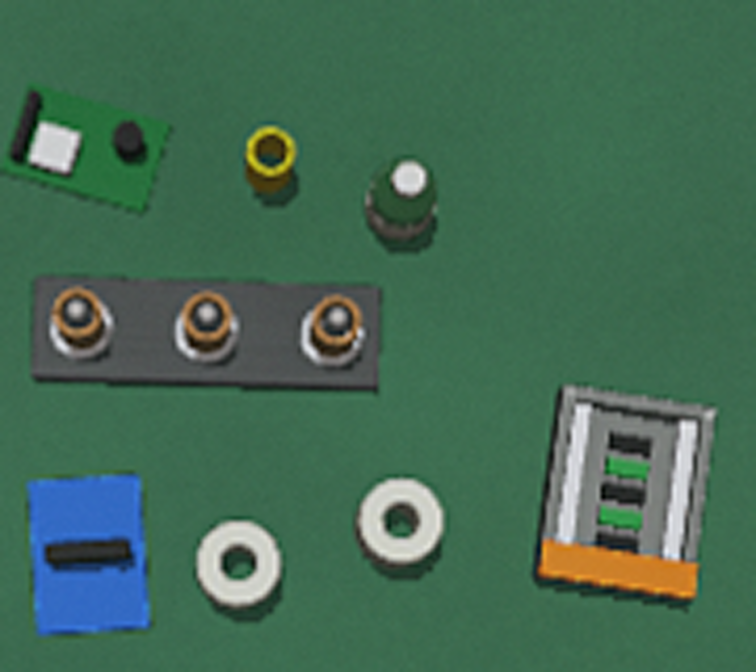

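View pics/c4.png

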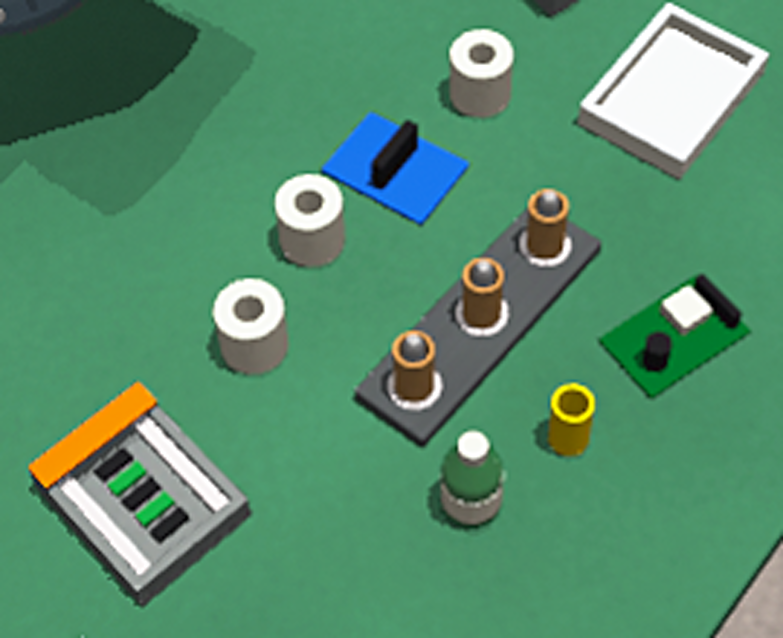

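```bash
cat > meas.py <<'E'
from lib import *
def mask(img,lo,hi,roi=None):
    m=cv2.inRange(cv2.cvtColor(img,cv2.COLOR_BGR2HSV),np.array(lo),np.array(hi))
    if roi:
        k=np.zeros_like(m);x0,y0,x1,y1=roi;k[y0:y1,x0:x1]=255;m&=k
    return m
def big(m):
    c,_=cv2.findContours(m,cv2.RETR_EXTERNAL,cv2.CHAIN_APPROX_NONE);return sorted(c,key=cv2.contourArea,reverse=True)
E
python3 - <<'E'
from meas import *
t=cv2.imread('pics/top0.png');s=cv2.imread('pics/scene0.png')
def world_rect(n,c,z):
    P=plane(n,c.reshape(-1,2),z)[:,:2]; r=cv2.minAreaRect((P*1000).astype(np.float32)); return np.round(r[0],1),np.round(r[1],1),round(r[2],1)
def show(l,*a): print(l,*a)
# isolator
for n,img,roi in(('top',t,(160,230,245,320)),('scene',s,(320,95,400,180))):
    red=big(mask(img,(0,120,110),(8,255,255),roi))[0]
    show(n,'red',cv2.contourArea(red),world_rect(n,red,.11))
# bench things
for n,img,rois in(('top',t,dict(cover=(290,235,335,290),tray=(205,185,270,235))),('scene',s,dict(cover=(275,200,335,250),tray=(365,165,440,235)))):
    b=big(mask(img,(100,120,60),(125,255,255),rois['cover']))[0];show(n,'cover',world_rect(n,b,.006))
    w=big(mask(img,(0,0,120),(180,40,255),rois['tray']))[0];show(n,'tray',world_rect(n,w,.028))
for n,img,rois in(('top',t,[(255,242,285,272),(333,250,360,280),(372,240,400,270)]),('scene',s,[(322,176,350,215),(262,228,292,265),(240,262,275,302)])):
    for r in rois:
        c=big(mask(img,(0,0,185),(180,50,255),r))[0]
        P=plane(n,c.reshape(-1,2),.06)[:,:2]*1000
        (x,y),ra=cv2.minEnclosingCircle(P.astype(np.float32));e=cv2.fitEllipse(P.astype(np.float32));show(n,'roll',np.round((x,y,ra),1),np.round(e[0],1),np.round(e[1],1))
for n,img,r in(('top',t,(415,215,465,275)),('scene',s,(175,295,260,380))):
    c=big(mask(img,(8,180,150),(20,255,255),r))[0];show(n,'lip',world_rect(n,c,.039))
E
```

```text
top red 93.5 (array([408., 362.]), array([16.2, 79.8]), 87.5)
scene red 76.5 (array([407.2, 360.1]), array([16.2, 85. ]), 86.0)
top cover (array([488.4,  33. ]), array([111.4,  81.3]), 4.8)
top tray (array([642.4, 258.5]), array([112.5, 155.2]), 2.0)
scene cover (array([486.5,  32.9]), array([111.3,  82. ]), 4.8)
scene tray (array([642.6, 256.1]), array([117.6, 163.7]), 2.2)
top roll [497.6 152.   27.4] [497.  151.8] [51.6 52.7]
top roll [479.3 -73.   27.6] [479.5 -72.8] [51.8 52.8]
top roll [ 511.1 -185.    27.5] [ 510.5 -185.2] [51.5 53.2]
scene roll [494.2 151.9  29.3] [494.1 152.3] [55.9 56.7]
scene roll [477.  -72.   29.4] [477.1 -72. ] [56.1 56.2]
scene roll [ 508.4 -184.6   29.2] [ 508.5 -184.5] [55.9 56.3]
top lip (array([ 480.4, -339.3]), array([108.7,  23.3]), 81.2)
scene lip (array([ 478.7, -339.8]), array([108.3,  25.8]), 81.9)
```

Run:
```python
from lib import *
print(shift([.45,-.2,.23],np.radians(-90)), status.get_obs()['q'])
```

```text
[array([ 38.22, -26.41,   0.1 ]), array([-9.000e-02, -1.000e-02,  1.511e+01])] [-1.51331325e+00  1.81479275e-01  1.60791414e+00  7.16307832e-06
  1.35376217e+00 -2.06321257e-01]
```

```bash
python3 -m handwheel '[{"grip":8.5,"linear":[19,-13,0],"rotation":[-0.1,0,7]},{"grip":8.5,"linear":[19,-13,0],"rotation":[-0.1,0,15]},{"grip":8.5,"linear":[38.2,-26.4,0],"rotation":[-0.1,0,15]},{"grip":8.5,"linear":[38.2,-26.4,0],"rotation":[-0.1,0,15]},{"grip":8.5,"linear":[38.2,-26.4,0],"rotation":[-0.1,0,15]},{"grip":8.5,"linear":[38.2,-26.4,0],"rotation":[-0.1,0,15]},{"grip":8.5,"linear":[38.2,-26.4,0],"rotation":[-0.1,0,15]},{"grip":8.5,"linear":[38.2,-26.4,0],"rotation":[-0.1,0,15]},{"grip":8.5,"linear":[38.2,-26.4,0],"rotation":[-0.1,0,15]},{"grip":8.5,"linear":[38.2,-26.4,0],"rotation":[-0.1,0,15]},{"grip":8.5,"linear":[38.2,-26.4,0],"rotation":[-0.1,0,15]},{"grip":8.5,"linear":[38.2,-26.4,0],"rotation":[-0.1,0,15]}]'
python3 - <<'E'
from lib import *
print(shift([.45,-.2,.23],np.radians(-90)),shift([.4075,.361,.2],np.radians(-93)), status.get_obs()['q'])
E
```

```text
time_s: 1.1
eef_pos: [0.4525, -0.1956, 0.2311]
eef_rot: [-0.0, 1.0, 0.004, 0.001]
wrist_force: [-0.3, 0.1, 0.3]
opening: 0.999
[array([-0.26,  0.44,  0.11]), array([-0.03, -0.08,  0.41])] [array([ -4.11, -55.69,   3.13]), array([-0.03, -0.08,  3.41])] [-6.50034982e-01 -6.08236960e-03  1.80903283e+00  1.23607816e-03
  1.33780422e+00  9.13250341e-01]
```

```bash
python3 -m handwheel '[{"grip":8.5,"linear":[-2,-27,0],"rotation":[0,0,3.4]},{"grip":8.5,"linear":[-2,-27,0],"rotation":[0,0,3.4]},{"grip":8.5,"linear":[-2,-27,0],"rotation":[0,0,3.4]},{"grip":8.5,"linear":[-2,-27,0],"rotation":[0,0,3.4]},{"grip":8.5,"linear":[-4.1,-55.7,3],"rotation":[0,0,3.4]},{"grip":8.5,"linear":[-4.1,-55.7,3],"rotation":[0,0,3.4]},{"grip":8.5,"linear":[-4.1,-55.7,3],"rotation":[0,0,3.4]},{"grip":8.5,"linear":[-4.1,-55.7,3],"rotation":[0,0,3.4]},{"grip":8.5,"linear":[-4.1,-55.7,3],"rotation":[0,0,3.4]},{"grip":8.5,"linear":[-4.1,-55.7,3],"rotation":[0,0,3.4]},{"grip":8.5,"linear":[-4.1,-55.7,3],"rotation":[0,0,3.4]},{"grip":8.5,"linear":[-4.1,-55.7,3],"rotation":[0,0,3.4]}]'
python3 - <<'E'
from lib import *
print(shift([.4075,.361,.2],np.radians(-93)), status.get_obs()['q'])
E
```

```text
time_s: 2.1
eef_pos: [0.4116, 0.2987, 0.2047]
eef_rot: [0.001, 1.0, -0.029, 0.0]
wrist_force: [1.2, -0.3, -0.1]
opening: 0.992
[array([-0.76, -6.2 ,  0.45]), array([ 0.11, -0.02, -0.28])] [ 3.95180498e-01  5.84398386e-02  1.79862034e+00 -1.96977085e-03
  1.28512013e+00  2.02377175e+00]
```

```bash
python3 -m handwheel '[{"grip":8.5,"linear":[-0.5,-4.5,0.3],"rotation":[0,0,0]},{"grip":8.5,"linear":[-0.5,-4.5,0.3],"rotation":[0,0,0]},{"grip":8.5,"linear":[-0.5,-4.5,0.3],"rotation":[0,0,0]},{"grip":8.5,"linear":[-0.5,-4.5,0.3],"rotation":[0,0,0]},{"grip":8.5,"linear":[-0.5,-4.5,0.3],"rotation":[0,0,0]}]'
python3 - <<'E'
from lib import *
print(shift([.4075,.361,.084],np.radians(-93)))
E
```

```text
time_s: 2.52
eef_pos: [0.41, 0.3408, 0.2017]
eef_rot: [0.001, 1.0, -0.029, -0.0]
wrist_force: [-0.0, 0.4, -0.2]
opening: 0.993
[array([-0.37, -2.03, 11.76]), array([ 0.14,  0.01, -0.35])]
```

```bash
python3 -m handwheel '[{"grip":8.5,"linear":[-0.4,-2,3],"rotation":[0,0,0]},{"grip":8.5,"linear":[-0.4,-2,6],"rotation":[0,0,0]},{"grip":8.5,"linear":[-0.4,-2,9],"rotation":[0,0,0]},{"grip":8.5,"linear":[-0.4,-2,11.7],"rotation":[0,0,0]},{"grip":8.5,"linear":[-0.4,-2,11.7],"rotation":[0,0,0]},{"grip":8.5,"linear":[-0.4,-2,11.7],"rotation":[0,0,0]},{"grip":8.5,"linear":[-0.4,-2,11.7],"rotation":[0,0,0]}]'
python3 - <<'E'
from lib import *
print(shift([.4075,.361,.084],np.radians(-93)))
E
```

```text
time_s: 3.1
eef_pos: [0.4085, 0.3618, 0.0866]
eef_rot: [0.0, 1.0, -0.029, 0.001]
wrist_force: [0.3, 0.7, 0.6]
opening: 0.996
[array([-0.09,  0.09,  0.26]), array([ 0.03, -0.13, -0.37])]
```

```bash
python3 -m handwheel '[{"grip":1,"linear":[0,0,0],"rotation":[0,0,0]},{"grip":1,"linear":[0,0,0],"rotation":[0,0,0]},{"grip":1,"linear":[0,0,0],"rotation":[0,0,0]},{"grip":1,"linear":[0,0,0],"rotation":[0,0,0]},{"grip":1,"linear":[0,0,0],"rotation":[0,0,0]},{"grip":1,"linear":[0,0,0],"rotation":[0,0,0]},{"grip":1,"linear":[0,0,0],"rotation":[0,0,0]},{"grip":1,"linear":[0,0,0],"rotation":[0,0,0]}]'
```

```text
time_s: 3.77
eef_pos: [0.4071, 0.3622, 0.0854]
eef_rot: [0.001, 1.0, -0.029, 0.0]
wrist_force: [-1.6, -0.9, 6.1]
opening: 0.175
```

```bash
python3 -m handwheel '[{"grip":1,"linear":[0,0,0],"rotation":[0,0,-6]},{"grip":1,"linear":[0,0,0],"rotation":[0,0,-12]},{"grip":1,"linear":[0,0,0],"rotation":[0,0,-18]},{"grip":1,"linear":[0,0,0],"rotation":[0,0,-24]},{"grip":1,"linear":[0,0,0],"rotation":[0,0,-30]},{"grip":1,"linear":[0,0,0],"rotation":[0,0,-36]},{"grip":1,"linear":[0,0,0],"rotation":[0,0,-42]},{"grip":1,"linear":[0,0,0],"rotation":[0,0,-48]},{"grip":1,"linear":[0,0,0],"rotation":[0,0,-54]},{"grip":1,"linear":[0,0,0],"rotation":[0,0,-60]},{"grip":1,"linear":[0,0,0],"rotation":[0,0,-66]}]'
python3 - <<'E'
from lib import *
o=status.get_obs();print(o['torque'])
E
```

```text
time_s: 4.68
eef_pos: [0.4067, 0.3631, 0.0854]
eef_rot: [-0.0, 0.853, 0.522, -0.0]
wrist_force: [-3.6, 2.6, 4.8]
opening: 0.176
[ 0.46685856  0.56054263 -0.16068353]
```

```bash
python3 -m handwheel '[{"grip":1,"linear":[0,0,0],"rotation":[0,0,-5]},{"grip":1,"linear":[0,0,0],"rotation":[0,0,-9]},{"grip":1,"linear":[0,0,0],"rotation":[0,0,-12]},{"grip":1,"linear":[0,0,0],"rotation":[0,0,-12]},{"grip":1,"linear":[0,0,0],"rotation":[0,0,-12]}]'
python3 - <<'E'
from lib import *
o=status.get_obs();print(o['torque'],shift([.4,.36,.08],np.radians(-14.5)))
E
```

```text
time_s: 5.1
eef_pos: [0.4065, 0.3632, 0.0854]
eef_rot: [-0.0, 0.795, 0.607, -0.0]
wrist_force: [-3.6, 2.7, 6.0]
opening: 0.172
[0.52142879 0.58918471 0.12357911] [array([-0.48, -0.55,  0.54]), array([-0.02,  0.01, -0.75])]
```

```bash
python3 -m handwheel '[{"grip":1,"linear":[0,0,0],"rotation":[0,0,-2]},{"grip":1,"linear":[0,0,0],"rotation":[0,0,-3]},{"grip":1,"linear":[0,0,0],"rotation":[0,0,-3]},{"grip":1,"linear":[0,0,0],"rotation":[0,0,-3]}]'
python3 - <<'E'
from lib import *
o=status.get_obs();print(o['torque'],shift([.4,.36,.08],np.radians(-14.5)))
E
```

```text
time_s: 5.43
eef_pos: [0.4064, 0.3632, 0.0854]
eef_rot: [-0.0, 0.779, 0.627, -0.0]
wrist_force: [-4.9, 2.0, 5.9]
opening: 0.174
[ 0.46354589  0.62709166 -0.52157629] [array([-0.45, -0.56,  0.54]), array([-0.04, -0.  ,  2.15])]
```

```bash
python3 -m handwheel '[{"grip":8.5,"linear":[0,0,0],"rotation":[0,0,1]},{"grip":8.5,"linear":[0,0,0],"rotation":[0,0,1]},{"grip":8.5,"linear":[0,0,0],"rotation":[0,0,1]},{"grip":8.5,"linear":[0,0,-2],"rotation":[0,0,1]},{"grip":8.5,"linear":[0,0,-6],"rotation":[0,0,1]},{"grip":8.5,"linear":[0,0,-10],"rotation":[0,0,1]},{"grip":8.5,"linear":[-3,8,-12],"rotation":[0,0,1]},{"grip":8.5,"linear":[-6,16,-12],"rotation":[0,0,1]},{"grip":8.5,"linear":[-6,16,-12],"rotation":[0,0,1]},{"grip":8.5,"linear":[-6,16,-12],"rotation":[0,0,1]}]'
python3 - <<'E'
from lib import *
t=shot('top');s=shot('scene')
cv2.imwrite('pics/t1.png',t);cv2.imwrite('pics/s1.png',s)
a=cv2.resize(t[230:320,160:260],(600,540),interpolation=2);
crop(t,160,230,260,320,5,'t1c.png');crop(s,310,90,410,180,5,'s1c.png')
E
```

```text
time_s: 6.27
eef_pos: [0.5472, 0.2717, 0.2053]
eef_rot: [0.001, 0.784, 0.621, 0.0]
wrist_force: [0.3, 0.8, -0.2]
opening: 0.998
```

View pics/t1c.png

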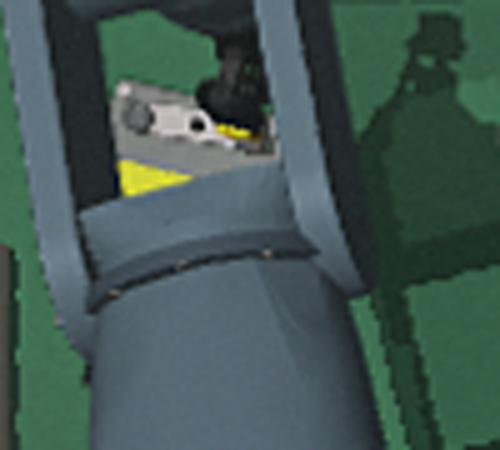

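View pics/s1c.png

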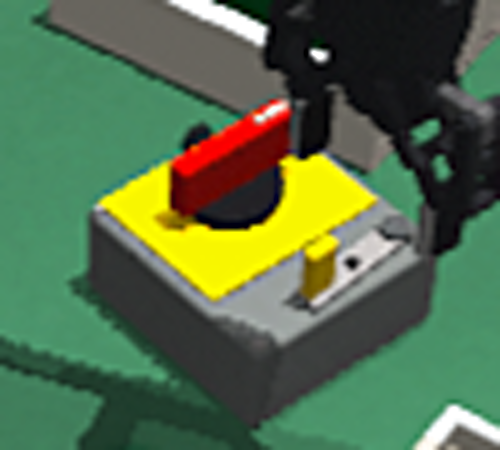

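Run:
```python
from meas import *
t=cv2.imread('pics/top0.png');s=cv2.imread('pics/scene0.png');s1=cv2.imread('pics/s1.png')
for n,img,roi in(('scene',s1,(320,95,400,180)),):
    red=big(mask(img,(0,120,110),(8,255,255),roi))[0]
    P=plane(n,red.reshape(-1,2),.11)[:,:2]*1000;print('red',cv2.contourArea(red),cv2.minAreaRect(P.astype(np.float32)))
for n,img,roi,z in(('top',t,(200,245,218,262),.103),('scene',s,(365,125,382,152),.103)):
    for v in (130,180,220):
        c=big(mask(img,(22,100,v),(35,255,255),roi))[0]
        P=plane(n,c.reshape(-1,2),z)[:,:2]*1000
        print(n,'lug',v,cv2.contourArea(c),P.mean(0),cv2.minAreaRect(P.astype(np.float32)), c.reshape(-1,2).min(0),c.reshape(-1,2).max(0))
# box top corners from crops, z=.062
print(plane('top',[[160+138/5.7,230+97/5.7],[160+382/5.7,230+158/5.7],[160+68/5.7,230+362/5.7],[160+316/5.7,230+428/5.7]],.062))
print(plane('scene',[[310+560/6.5,90+312/6.5],[310+337/6.5,90+455/6.5],[310+122/6.5,90+275/6.5]],.062))
print('pivot',plane('top',[[160+157/5.7,230+133/5.7]],.068),plane('scene',[[310+513/6.5,90+296/6.5]],.068))
```

```text
red 88.5 ((407.1865234375, 358.5535583496094), (81.16695404052734, 18.086681365966797), 77.72032928466797)
top lug 130 13.0 [494.37345096 326.71384163] ((494.614990234375, 327.2543640136719), (18.2443790435791, 8.949297904968262), 79.73899841308594) [203 253] [209 257]
top lug 180 10.5 [495.14094714 327.23923852] ((495.1004638671875, 327.36846923828125), (17.572917938232422, 7.599942207336426), 77.0365219116211) [203 253] [209 256]
top lug 220 0.5 [491.9835693  321.52385121] ((491.6847839355469, 321.5362548828125), (2.5910747051239014, 6.375016689300537), 27.591039657592773) [207 255] [209 256]
scene lug 130 183.0 [476.07148761 342.86644768] ((478.0898742675781, 342.2715148925781), (38.86682891845703, 75.65818786621094), 19.77994155883789) [365 125] [381 142]
scene lug 180 178.0 [475.22873783 343.80332228] ((478.0898742675781, 342.2715148925781), (38.86682891845703, 75.65818786621094), 19.77994155883789) [365 125] [381 142]
scene lug 220 160.5 [475.5525796  343.23530918] ((477.0013732910156, 343.8249816894531), (37.86969757080078, 71.99781036376953), 19.779945373535156) [365 125] [381 141]
[[0.52052718 0.4029664  0.062     ]
 [0.49103164 0.27486803 0.062     ]
 [0.3838586  0.43312682 0.062     ]
 [0.35303541 0.30374706 0.062     ]]
[[0.51843536 0.40417936 0.062     ]
 [0.4909994  0.27566024 0.062     ]
 [0.35336726 0.30515854 0.062     ]]
pivot [[0.5014875  0.39061393 0.068     ]] [[0.49970084 0.39439578 0.068     ]]
```

Run:
```python
from lib import *
print(shift([.494,.327,.2],np.radians(-6.3)),shift([.494,.327,.081],np.radians(-6.3)))
```

```text
[array([ 4.33, -6.9 ,  0.48]), array([ 0.26,  0.11, -7.3 ])] [array([ 4.35, -6.96, 12.38]), array([ 0.26,  0.11, -7.3 ])]
```

```bash
python3 -m handwheel '[{"grip":4.5,"linear":[4.3,-6.9,0.5],"rotation":[0.2,0.1,-7.3]},{"grip":4.5,"linear":[4.3,-6.9,0.5],"rotation":[0.2,0.1,-7.3]},{"grip":4.5,"linear":[4.3,-6.9,0.5],"rotation":[0.2,0.1,-7.3]},{"grip":4.5,"linear":[4.3,-6.9,4],"rotation":[0.2,0.1,-7.3]},{"grip":4.5,"linear":[4.3,-6.9,8],"rotation":[0.2,0.1,-7.3]},{"grip":4.5,"linear":[4.3,-6.9,8],"rotation":[0.2,0.1,-7.3]},{"grip":4.5,"linear":[4.3,-6.9,8],"rotation":[0.2,0.1,-7.3]}]'
python3 - <<'E'
from lib import *
print(shift([.494,.327,.081],np.radians(-6.3)))
s=shot('scene');crop(s,310,50,430,180,4.5,'s2c.png')
E
```

```text
time_s: 6.95
eef_pos: [0.4861, 0.3296, 0.1223]
eef_rot: [-0.002, 0.743, 0.669, -0.004]
wrist_force: [0.0, 0.3, 0.6]
opening: 0.528
[array([-0.16,  0.85,  4.12]), array([-0.5 ,  0.17,  0.33])]
```

View pics/s2c.png

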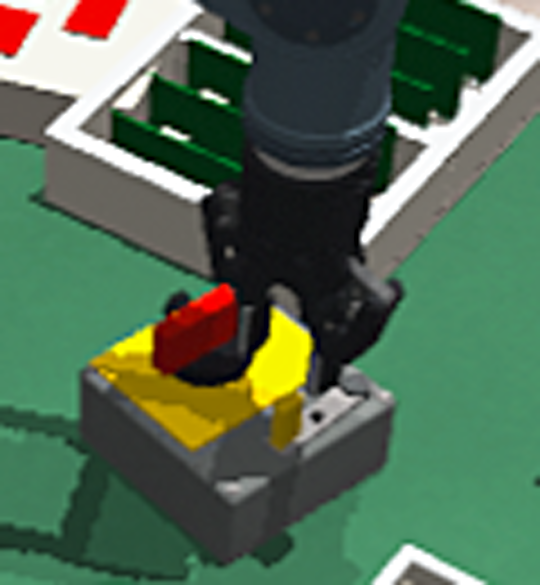

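Run:
```python
from lib import *
p=status.get_obs()['eef_pos'];print(p,proj('scene',[p,[p[0],p[1],.103],[.494,.327,.103]]), (proj('scene',[[.494,.327,.103]])-[310,50])*4.5,(proj('scene',[p])-[310,50])*4.5)
print(shift([.494,.327,.081],np.radians(-6.3)))
```

```text
[0.48818987 0.33030268 0.12478807] [[374.07411998 131.87730591]
 [373.48724081 137.65664772]
 [374.53778592 139.26723909]] [[290.42003662 401.7025759 ]] [[288.3335399  368.44787661]]
[array([-0.27,  0.63,  4.38]), array([-0.24,  0.02,  0.32])]
```

```bash
python3 -m handwheel '[{"grip":4.5,"linear":[-0.2,0.6,0],"rotation":[0,0,0]},{"grip":4.5,"linear":[-0.2,0.6,0],"rotation":[0,0,0]},{"grip":4.5,"linear":[-0.2,0.6,0],"rotation":[0,0,0]},{"grip":4.5,"linear":[-0.2,0.6,0],"rotation":[0,0,0]}]'
python3 - <<'E'
from lib import *
print(shift([.494,.327,.081],np.radians(-6.3)))
E
```

```text
time_s: 7.33
eef_pos: [0.4953, 0.3279, 0.1261]
eef_rot: [-0.001, 0.743, 0.669, 0.0]
wrist_force: [0.1, 0.4, 0.0]
opening: 0.527
[array([-0.11, -0.12,  4.51]), array([-0.04, -0.09,  0.28])]
```

```bash
python3 -m handwheel '[{"grip":4.5,"linear":[-0.1,0,2],"rotation":[0,0,0]},{"grip":4.5,"linear":[-0.1,0,4],"rotation":[0,0,0]},{"grip":4.5,"linear":[-0.1,0,4.4],"rotation":[0,0,0]},{"grip":4.5,"linear":[-0.1,0,4.4],"rotation":[0,0,0]},{"grip":0.5,"linear":[-0.1,0,4.4],"rotation":[0,0,0]},{"grip":0.5,"linear":[-0.1,0,4.4],"rotation":[0,0,0]},{"grip":0.5,"linear":[-0.1,0,4.4],"rotation":[0,0,0]},{"grip":0.5,"linear":[-0.1,0,4.4],"rotation":[0,0,0]},{"grip":0.5,"linear":[-0.1,0,4.4],"rotation":[0,0,0]},{"grip":0.5,"linear":[-0.1,0,4.4],"rotation":[0,0,0]}]'
```

```text
time_s: 8.17
eef_pos: [0.4943, 0.3271, 0.082]
eef_rot: [-0.001, 0.743, 0.67, -0.0]
wrist_force: [-2.3, -0.2, 4.9]
opening: 0.097
```

```bash
python3 -m handwheel '[{"grip":0.5,"linear":[0.05,0.79,0],"rotation":[0,0,-7]},{"grip":0.5,"linear":[0.19,1.57,0],"rotation":[0,0,-14]},{"grip":0.5,"linear":[0.43,2.33,0],"rotation":[0,0,-21]},{"grip":0.5,"linear":[0.76,3.05,0],"rotation":[0,0,-28]},{"grip":0.5,"linear":[1.18,3.73,0],"rotation":[0,0,-35]},{"grip":0.5,"linear":[1.67,4.35,0],"rotation":[0,0,-42]},{"grip":0.5,"linear":[2.24,4.91,0],"rotation":[0,0,-49]},{"grip":0.5,"linear":[2.87,5.39,0],"rotation":[0,0,-56]},{"grip":0.5,"linear":[3.55,5.8,0],"rotation":[0,0,-63]},{"grip":0.5,"linear":[4.28,6.11,0],"rotation":[0,0,-70]},{"grip":0.5,"linear":[4.28,6.11,0],"rotation":[0,0,-70]},{"grip":0.5,"linear":[4.28,6.11,0],"rotation":[0,0,-70]}]'
python3 - <<'E'
from lib import *
o=status.get_obs();print(o['torque'],o['eef_pos']-[.5016,.3905,0],shift([.565,.376,.081],np.radians(78)))
E
```

```text
time_s: 9.17
eef_pos: [0.5591, 0.364, 0.0819]
eef_rot: [-0.001, 0.224, 0.975, 0.0]
wrist_force: [-5.8, 0.3, 7.0]
opening: 0.102
[0.10928754 0.73103777 0.13514521] [ 0.05751959 -0.02649485  0.08190988] [array([-0.  ,  1.34,  0.09]), array([  0.03,  -0.18, -13.93])]
```

```bash
python3 -m handwheel '[{"grip":0.5,"linear":[0.05,0.79,0],"rotation":[0,0,-7]},{"grip":0.5,"linear":[0.19,1.57,0],"rotation":[0,0,-14]},{"grip":0.5,"linear":[0.22,1.7,0],"rotation":[0,0,-15]},{"grip":0.5,"linear":[0.22,1.7,0],"rotation":[0,0,-15]},{"grip":0.5,"linear":[0.22,1.7,0],"rotation":[0,0,-15]}]'
python3 - <<'E'
from lib import *
o=status.get_obs();print(o['torque'],o['eef_pos']-[.5016,.3905,0],shift([.565,.376,.081],np.radians(78)))
E
```

```text
time_s: 9.58
eef_pos: [0.5638, 0.3777, 0.0818]
eef_rot: [-0.003, 0.097, 0.995, -0.001]
wrist_force: [-9.2, -8.1, 10.2]
opening: 0.102
[-1.2995415   1.33367518 -0.96268051] [ 0.06224022 -0.01276527  0.08179849] [array([-0.15, -0.15,  0.08]), array([-0.18, -0.29,  0.87])]
```

```bash
python3 -m handwheel '[{"grip":4.5,"linear":[0,0,0],"rotation":[0,0,0]},{"grip":4.5,"linear":[0,0,0],"rotation":[0,0,0]},{"grip":4.5,"linear":[0,0,0],"rotation":[0,0,0]},{"grip":4.5,"linear":[0,0,-4],"rotation":[0,0,0]},{"grip":4.5,"linear":[0,0,-8],"rotation":[0,0,0]},{"grip":4.5,"linear":[0,0,-12],"rotation":[0,0,0]},{"grip":4.5,"linear":[0,0,-14],"rotation":[0,0,0]},{"grip":4.5,"linear":[-15,0,-14],"rotation":[0,0,0]},{"grip":4.5,"linear":[-15,0,-14],"rotation":[0,0,0]},{"grip":4.5,"linear":[-15,0,-14],"rotation":[0,0,0]},{"grip":4.5,"linear":[-15,0,-14],"rotation":[0,0,0]}]'
python3 - <<'E'
from lib import *
cv2.imwrite('pics/t3.png',shot('top'));cv2.imwrite('pics/s3.png',shot('scene'))
t=cv2.imread('pics/t3.png');s=cv2.imread('pics/s3.png');crop(s,310,90,410,180,5,'s3c.png')
E
```

```text
time_s: 10.5
eef_pos: [0.7158, 0.3489, 0.2201]
eef_rot: [-0.0, 0.097, 0.995, 0.0]
wrist_force: [0.3, 0.8, -0.5]
opening: 0.527
```

View pics/t3.png

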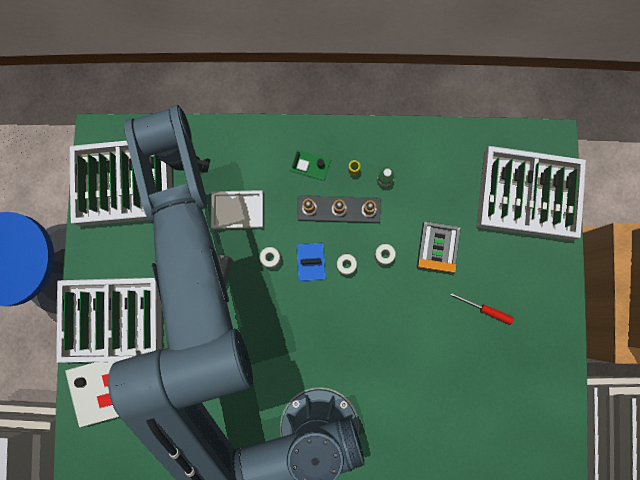

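View pics/s3c.png

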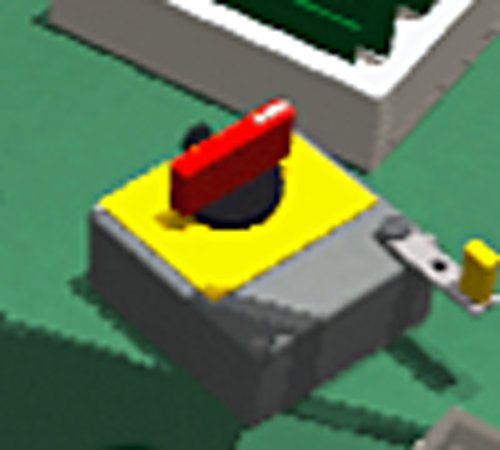

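Run:
```python
from meas import *
t=cv2.imread('pics/t3.png');s=cv2.imread('pics/s3.png')
for n,img,r in(('top',t,(292,190,388,228)),('scene',s,(290,235,380,325))):
    hsv=cv2.cvtColor(img,cv2.COLOR_BGR2HSV)
    m=cv2.bitwise_not(mask(img,(50,70,30),(85,255,255)))
    k=np.zeros_like(m);k[r[1]:r[3],r[0]:r[2]]=255;m&=k
    dark=mask(img,(0,0,30),(180,60,90),r)
    c=big(cv2.morphologyEx(dark,cv2.MORPH_CLOSE,np.ones((15,15),np.uint8)))[0]
    P=plane(n,c.reshape(-1,2),.016)[:,:2]*1000;print(n,'stand',cv2.minAreaRect(P.astype(np.float32)))
    br=big(mask(img,(5,90,60),(20,255,255),r))
    for c in br[:4]:
        if cv2.contourArea(c)<10: continue
        u=c.reshape(-1,2);print('core blob',cv2.contourArea(c),u.min(0),u.max(0))
for n,img,r in(('top',t,(415,215,465,275)),('scene',s,(175,295,260,380))):
    m=cv2.bitwise_not(mask(img,(50,90,30),(85,255,255)));k=np.zeros_like(m);k[r[1]:r[3],r[0]:r[2]]=255;c=big(m&k)[0]
    q=cv2.approxPolyDP(cv2.convexHull(c),4,True).reshape(-1,2);print(n,'bay',q.tolist(),plane(n,q,.03)[:,:2].round(4).tolist())
crop(t,290,185,390,230,7.5,'t4a.png');crop(s,290,230,380,320,6.5,'s4a.png')
```

```text
top stand ((647.87109375, -49.04185485839844), (248.2259979248047, 75.31793975830078), 88.96747589111328)
core blob 95.5 [364 200] [375 212]
core blob 94.5 [302 199] [313 210]
core blob 94.0 [334 199] [344 211]
scene stand ((650.1253051757812, -45.25541687011719), (263.70196533203125, 73.69247436523438), 89.12403106689453)
core blob 265.5 [305 284] [319 307]
core blob 258.0 [330 259] [343 282]
core blob 175.5 [352 235] [365 258]
top bay [[424, 221], [460, 227], [455, 272], [417, 267]] [[0.6121, -0.3042], [0.5955, -0.4121], [0.4608, -0.3952], [0.4743, -0.2825]]
scene bay [[217, 301], [256, 346], [219, 378], [180, 333]] [[0.4687, -0.2801], [0.6188, -0.3092], [0.6055, -0.4149], [0.4602, -0.3922]]
```

View pics/t4a.png

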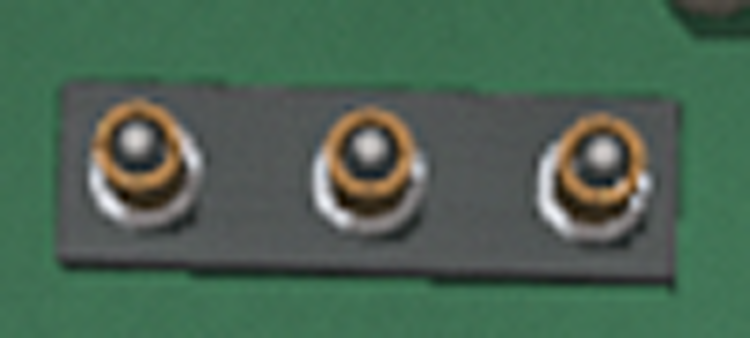

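View pics/s4a.png

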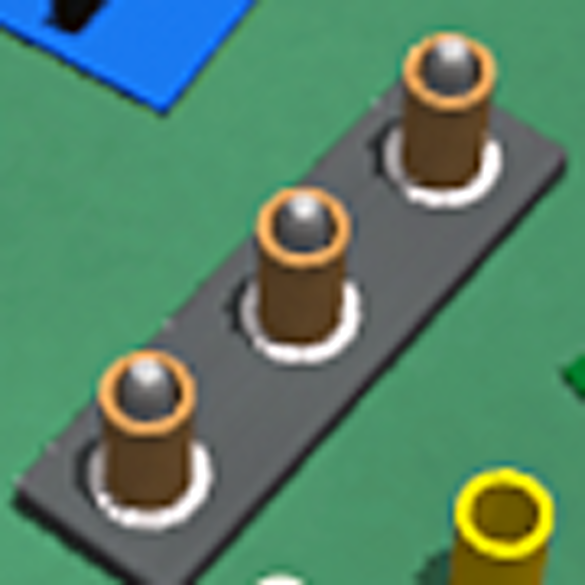

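Run:
```python
from meas import *
f=lambda a,x,y,k:(np.array(a)+.5)/k-.5+[x,y]
tt=f([[138,147],[370,153],[601,160]],290,185,7.5);ss=f([[449,70],[302,228],[147,392]],290,230,6.5)
print(plane('top',tt,.077)[:,:2]);print(plane('scene',ss,.077)[:,:2])
print('spindle tip mid z~.085');tt=f([[138,145],[370,151],[602,158]],290,185,7.5);ss=f([[450,66],[302,222],[148,386]],290,230,6.5)
print(plane('top',tt,.083)[:,:2]);print(plane('scene',ss,.083)[:,:2])
print('ring');tt=f([[146,174],[371,182],[596,190]],290,185,7.5)
print(plane('top',tt,.0165)[:,:2])
print(plane('scene',f([[444,156],[301,309],[150,474]],290,230,6.5),.0165)[:,:2])
print('stand corners top',plane('top',f([[64,84],[681,99],[676,278],[60,265]],290,185,7.5),.016)[:,:2])
print('stand corners scene',plane('scene',f([[15,490],[567,160]],290,230,6.5),.016)[:,:2])
```

```text
[[ 0.64971     0.04088295]
 [ 0.64849203 -0.04925506]
 [ 0.64692417 -0.13891298]]
[[ 0.64822771  0.04134006]
 [ 0.64723067 -0.04922268]
 [ 0.64555544 -0.1383462 ]]
spindle tip mid z~.085
[[ 0.64937937  0.04060907]
 [ 0.64816497 -0.04920934]
 [ 0.64660762 -0.13893605]]
[[ 0.64967689  0.0394415 ]
 [ 0.64789706 -0.05030527]
 [ 0.64655413 -0.13891014]]
ring
[[ 0.64997963  0.04036278]
 [ 0.64787739 -0.05016532]
 [ 0.64581819 -0.14059004]]
[[ 0.64824305  0.04332167]
 [ 0.64641982 -0.04675011]
 [ 0.64546933 -0.13770028]]
stand corners top [[ 0.68656312  0.07424518]
 [ 0.68361713 -0.1747339 ]
 [ 0.6105508  -0.17285845]
 [ 0.61255211  0.07420089]]
stand corners scene [[ 0.61033288 -0.17328841]
 [ 0.68693158  0.07159271]]
```

Run:
```python
from lib import *
print(shift([.649,.041,.165],np.radians(0.)))
```

```text
[array([  0.59, -31.39,   5.31]), array([-0.13, -0.1 , 78.78])]
```

```bash
python3 -m handwheel '[{"grip":5.5,"linear":[0.6,-4,1],"rotation":[0,0,7]},{"grip":5.5,"linear":[0.6,-8,2],"rotation":[0,0,14]},{"grip":5.5,"linear":[0.6,-12,3],"rotation":[0,0,21]},{"grip":5.5,"linear":[0.6,-16,4],"rotation":[0,0,28]},{"grip":5.5,"linear":[0.6,-20,5],"rotation":[0,0,35]},{"grip":5.5,"linear":[0.6,-24,5.3],"rotation":[0,0,42]},{"grip":5.5,"linear":[0.6,-28,5.3],"rotation":[0,0,49]},{"grip":5.5,"linear":[0.6,-31,5.3],"rotation":[0,0,56]},{"grip":5.5,"linear":[0.6,-31.4,5.3],"rotation":[0,0,63]},{"grip":5.5,"linear":[0.6,-31.4,5.3],"rotation":[0,0,70]},{"grip":5.5,"linear":[0.6,-31.4,5.3],"rotation":[0,0,77]},{"grip":5.5,"linear":[0.6,-31.4,5.3],"rotation":[0,0,79]}]'
python3 - <<'E'
from lib import *
print(shift([.649,.041,.047],np.radians(0.)),status.get_obs()['q'])
E
```

```text
time_s: 11.6
eef_pos: [0.6462, 0.0436, 0.1672]
eef_rot: [-0.001, 0.709, 0.705, -0.001]
wrist_force: [-0.4, 0.4, -0.0]
opening: 0.641
[array([-0.27,  0.31, 12.02]), array([-0.14, -0.05, -0.38])] [-1.15820930e-01  3.98578664e-01  1.46673740e+00  6.17124671e-04
  1.27875376e+00 -1.09422152e-01]
```

```bash
python3 -m handwheel '[{"grip":5.5,"linear":[-0.2,0.2,1],"rotation":[0,0,-0.3]},{"grip":5.5,"linear":[-0.2,0.2,3],"rotation":[0,0,-0.3]},{"grip":5.5,"linear":[-0.2,0.2,3],"rotation":[0,0,-0.3]},{"grip":5.5,"linear":[-0.2,0.2,3],"rotation":[0,0,-0.3]}]'
python3 - <<'E'
from lib import *
print(shift([.649,.041,.047],np.radians(0.)))
E
```

```text
time_s: 11.93
eef_pos: [0.647, 0.042, 0.135]
eef_rot: [-0.003, 0.705, 0.71, -0.002]
wrist_force: [-0.4, 0.3, -0.3]
opening: 0.643
[array([-0.11,  0.26,  8.8 ]), array([-0.38, -0.07,  0.4 ])]
```

```bash
python3 -m handwheel '[{"grip":5.5,"linear":[-0.1,0.2,3],"rotation":[0,0,0]},{"grip":5.5,"linear":[-0.1,0.2,6],"rotation":[0,0,0]},{"grip":5.5,"linear":[-0.1,0.2,8.7],"rotation":[0,0,0]},{"grip":5.5,"linear":[-0.1,0.2,8.7],"rotation":[0,0,0]},{"grip":5.5,"linear":[-0.1,0.2,8.7],"rotation":[0,0,0]},{"grip":2.5,"linear":[-0.1,0.2,8.7],"rotation":[0,0,0]},{"grip":2.5,"linear":[-0.1,0.2,8.7],"rotation":[0,0,0]},{"grip":2.5,"linear":[-0.1,0.2,8.7],"rotation":[0,0,0]},{"grip":2.5,"linear":[-0.1,0.2,8.7],"rotation":[0,0,0]},{"grip":2.5,"linear":[-0.1,0.2,8.7],"rotation":[0,0,0]}]'
python3 - <<'E'
from lib import *
print(shift([.649,.041,.047],np.radians(0.)))
E
```

```text
time_s: 12.77
eef_pos: [0.6517, 0.0404, 0.052]
eef_rot: [0.0, 0.705, 0.709, 0.0]
wrist_force: [-1.5, 0.1, 6.8]
opening: 0.368
[array([ 0.07, -0.27,  0.5 ]), array([ 0.03, -0.01,  0.32])]
```

```bash
python3 -m handwheel '[{"grip":2.5,"linear":[0,0,-3],"rotation":[0,0,0]},{"grip":2.5,"linear":[0,0,-6],"rotation":[0,0,0]},{"grip":2.5,"linear":[0,0,-9],"rotation":[0,0,0]},{"grip":2.5,"linear":[0,0,-12],"rotation":[0,0,0]},{"grip":2.5,"linear":[0,0,-12],"rotation":[0,0,0]},{"grip":2.5,"linear":[0,0,-12],"rotation":[0,0,0]}]'
python3 - <<'E'
from lib import *
print(shift([.641,.302,.12],np.radians(2.)),status.get_obs()['opening'])
E
```

```text
time_s: 13.27
eef_pos: [0.6522, 0.0403, 0.1731]
eef_rot: [0.001, 0.705, 0.709, 0.001]
wrist_force: [0.2, -0.3, -0.4]
opening: 0.367
[array([26.18, -0.99,  5.3 ]), array([ 0.16,  0.01, -1.68])] 0.36709521964889075
```

```bash
python3 -m handwheel '[{"grip":2.5,"linear":[26.2,-1,0],"rotation":[0,0,-1.7]},{"grip":2.5,"linear":[26.2,-1,0],"rotation":[0,0,-1.7]},{"grip":2.5,"linear":[26.2,-1,0],"rotation":[0,0,-1.7]},{"grip":2.5,"linear":[26.2,-1,0],"rotation":[0,0,-1.7]},{"grip":2.5,"linear":[26.2,-1,0],"rotation":[0,0,-1.7]},{"grip":2.5,"linear":[26.2,-1,0],"rotation":[0,0,-1.7]},{"grip":2.5,"linear":[26.2,-1,5.3],"rotation":[0,0,-1.7]},{"grip":2.5,"linear":[26.2,-1,5.3],"rotation":[0,0,-1.7]},{"grip":2.5,"linear":[26.2,-1,5.3],"rotation":[0,0,-1.7]},{"grip":2.5,"linear":[26.2,-1,5.3],"rotation":[0,0,-1.7]},{"grip":2.5,"linear":[26.2,-1,5.3],"rotation":[0,0,-1.7]}]'
python3 - <<'E'
from lib import *
print(shift([.641,.302,.047],np.radians(2.)),status.get_obs()['opening'])
E
```

```text
time_s: 14.18
eef_pos: [0.6398, 0.3011, 0.1179]
eef_rot: [-0.001, 0.695, 0.719, -0.001]
wrist_force: [0.2, -0.2, 0.1]
opening: 0.37
[array([0.08, 0.14, 7.08]), array([-0.13, -0.03, -0.07])] 0.37048827115868277
```

```bash
python3 -m handwheel '[{"grip":2.5,"linear":[0,0,3],"rotation":[0,0,0]},{"grip":2.5,"linear":[0,0,6],"rotation":[0,0,0]},{"grip":2.5,"linear":[0,0,7.1],"rotation":[0,0,0]},{"grip":2.5,"linear":[0,0,7.1],"rotation":[0,0,0]},{"grip":2.5,"linear":[0,0,7.1],"rotation":[0,0,0]}]'
```

```text
time_s: 14.6
eef_pos: [0.64, 0.3015, 0.0475]
eef_rot: [-0.001, 0.695, 0.719, -0.0]
wrist_force: [0.4, 0.1, -0.5]
opening: 0.368
```

```bash
python3 -m handwheel '[{"grip":2.5,"linear":[0,0,0.2],"rotation":[0,0,0]},{"grip":2.5,"linear":[0,0,0.2],"rotation":[0,0,0]},{"grip":5.5,"linear":[0,0,0.2],"rotation":[0,0,0]},{"grip":5.5,"linear":[0,0,0.2],"rotation":[0,0,0]},{"grip":5.5,"linear":[0,0,0.2],"rotation":[0,0,0]},{"grip":5.5,"linear":[0,0,-3],"rotation":[0,0,0]},{"grip":5.5,"linear":[0,0,-7],"rotation":[0,0,0]},{"grip":5.5,"linear":[0,0,-10],"rotation":[0,0,0]},{"grip":5.5,"linear":[0,0,-11],"rotation":[0,0,0]},{"grip":5.5,"linear":[0,0,-11],"rotation":[0,0,0]}]'
python3 - <<'E'
from lib import *
print(shift([.6475,-.049,.15],np.radians(2.)))
E
```

```text
time_s: 15.43
eef_pos: [0.6416, 0.3033, 0.1612]
eef_rot: [0.001, 0.694, 0.72, 0.003]
wrist_force: [-0.2, 0.8, -0.4]
opening: 0.641
[array([-35.23,  -0.66,   1.02]), array([ 0.29, -0.15,  0.03])]
```

```bash
python3 -m handwheel '[{"grip":5.5,"linear":[-35.2,-0.6,0],"rotation":[0,0,0]},{"grip":5.5,"linear":[-35.2,-0.6,0],"rotation":[0,0,0]},{"grip":5.5,"linear":[-35.2,-0.6,0],"rotation":[0,0,0]},{"grip":5.5,"linear":[-35.2,-0.6,0],"rotation":[0,0,0]},{"grip":5.5,"linear":[-35.2,-0.6,0],"rotation":[0,0,0]},{"grip":5.5,"linear":[-35.2,-0.6,0],"rotation":[0,0,0]},{"grip":5.5,"linear":[-35.2,-0.6,0],"rotation":[0,0,0]},{"grip":5.5,"linear":[-35.2,-0.6,0],"rotation":[0,0,0]},{"grip":5.5,"linear":[-35.2,-0.6,1],"rotation":[0,0,0]},{"grip":5.5,"linear":[-35.2,-0.6,1],"rotation":[0,0,0]},{"grip":5.5,"linear":[-35.2,-0.6,1],"rotation":[0,0,0]},{"grip":5.5,"linear":[-35.2,-0.6,1],"rotation":[0,0,0]}]'
python3 - <<'E'
from lib import *
print(shift([.6475,-.049,.05],np.radians(2.)))
cv2.imwrite('pics/t5.png',shot('top'))
E
```

```text
time_s: 16.43
eef_pos: [0.6445, -0.0486, 0.1443]
eef_rot: [-0.003, 0.695, 0.719, -0.001]
wrist_force: [-0.2, 0.0, 0.2]
opening: 0.647
[array([-0.07,  0.35,  9.43]), array([-0.31, -0.12,  0.02])]
```

View pics/t5.png

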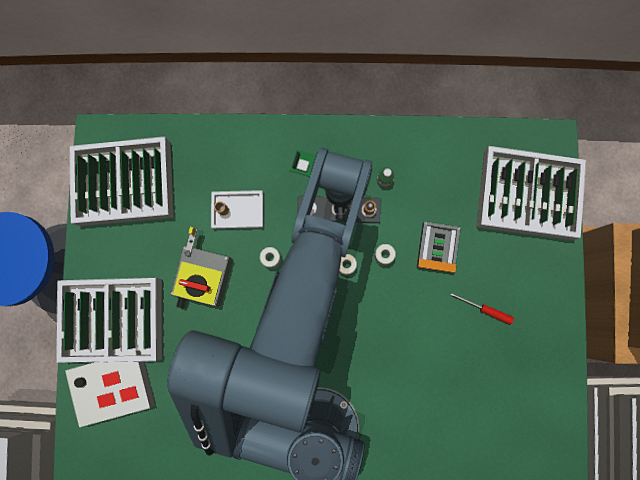

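Core 1 is standing in the tray (220,209); isolator and hasp are out. Next core.

```bash
python3 -m handwheel '[{"grip":5.5,"linear":[-0.1,0.2,3],"rotation":[0,0,0]},{"grip":5.5,"linear":[-0.1,0.2,6],"rotation":[0,0,0]},{"grip":5.5,"linear":[-0.1,0.2,9],"rotation":[0,0,0]},{"grip":5.5,"linear":[-0.1,0.2,9.4],"rotation":[0,0,0]},{"grip":5.5,"linear":[-0.1,0.2,9.4],"rotation":[0,0,0]},{"grip":5.5,"linear":[-0.1,0.2,9.4],"rotation":[0,0,0]},{"grip":2.5,"linear":[-0.1,0.2,9.4],"rotation":[0,0,0]},{"grip":2.5,"linear":[-0.1,0.2,9.4],"rotation":[0,0,0]},{"grip":2.5,"linear":[-0.1,0.2,9.4],"rotation":[0,0,0]},{"grip":2.5,"linear":[-0.1,0.2,9.4],"rotation":[0,0,0]},{"grip":2.5,"linear":[-0.1,0.2,9.4],"rotation":[0,0,0]}]'
python3 -m handwheel '[{"grip":2.5,"linear":[0,0,-3],"rotation":[0,0,0]},{"grip":2.5,"linear":[0,0,-6],"rotation":[0,0,0]},{"grip":2.5,"linear":[0,0,-9],"rotation":[0,0,0]},{"grip":2.5,"linear":[0,0,-12],"rotation":[0,0,0]},{"grip":2.5,"linear":[0,0,-12],"rotation":[0,0,0]},{"grip":2.5,"linear":[0,0,-12],"rotation":[0,0,0]}]'
python3 - <<'E'
from lib import *
print(shift([.642,.257,.12],np.radians(2.)),status.get_obs()['opening'])
E
```

```text
time_s: 17.4
eef_pos: [0.649, -0.0507, 0.0546]
eef_rot: [0.001, 0.695, 0.719, 0.0]
wrist_force: [-0.7, 1.3, 7.3]
opening: 0.366
time_s: 17.9
eef_pos: [0.6494, -0.0511, 0.1756]
eef_rot: [0.002, 0.695, 0.719, 0.001]
wrist_force: [-0.1, 0.2, -1.1]
opening: 0.367
[array([30.82,  0.32,  5.52]), array([0.2 , 0.07, 0.01])] 0.36746403202224687
```

```bash
python3 -m handwheel '[{"grip":2.5,"linear":[30.8,0.3,0],"rotation":[0,0,0]},{"grip":2.5,"linear":[30.8,0.3,0],"rotation":[0,0,0]},{"grip":2.5,"linear":[30.8,0.3,0],"rotation":[0,0,0]},{"grip":2.5,"linear":[30.8,0.3,0],"rotation":[0,0,0]},{"grip":2.5,"linear":[30.8,0.3,0],"rotation":[0,0,0]},{"grip":2.5,"linear":[30.8,0.3,0],"rotation":[0,0,0]},{"grip":2.5,"linear":[30.8,0.3,0],"rotation":[0,0,0]},{"grip":2.5,"linear":[30.8,0.3,5.5],"rotation":[0,0,0]},{"grip":2.5,"linear":[30.8,0.3,5.5],"rotation":[0,0,0]},{"grip":2.5,"linear":[30.8,0.3,5.5],"rotation":[0,0,0]},{"grip":2.5,"linear":[30.8,0.3,5.5],"rotation":[0,0,0]},{"grip":2.5,"linear":[30.8,0.3,5.5],"rotation":[0,0,0]}]'
python3 - <<'E'
from lib import *
print(shift([.642,.257,.049],np.radians(2.)),status.get_obs()['opening'])
E
```

```text
time_s: 18.9
eef_pos: [0.6403, 0.256, 0.1178]
eef_rot: [-0.001, 0.695, 0.719, -0.001]
wrist_force: [-0.2, -1.0, 0.8]
opening: 0.365
[array([0.09, 0.19, 6.88]), array([-0.13, -0.02, -0.07])] 0.36488974469055235
```

```bash
python3 -m handwheel '[{"grip":2.5,"linear":[0,0,3],"rotation":[0,0,0]},{"grip":2.5,"linear":[0,0,6],"rotation":[0,0,0]},{"grip":2.5,"linear":[0,0,7],"rotation":[0,0,0]},{"grip":2.5,"linear":[0,0,7],"rotation":[0,0,0]},{"grip":2.5,"linear":[0,0,7],"rotation":[0,0,0]},{"grip":5.2,"linear":[0,0,7],"rotation":[0,0,0]},{"grip":5.2,"linear":[0,0,7],"rotation":[0,0,0]},{"grip":5.2,"linear":[0,0,7],"rotation":[0,0,0]},{"grip":5.2,"linear":[0,0,4],"rotation":[0,0,0]},{"grip":5.2,"linear":[0,0,0],"rotation":[0,0,0]},{"grip":5.2,"linear":[0,0,-3.5],"rotation":[0,0,0]},{"grip":5.2,"linear":[0,0,-3.5],"rotation":[0,0,0]}]'
python3 - <<'E'
from lib import *
print(shift([.646,-.139,.15],np.radians(2.)))
E
```

```text
time_s: 19.9
eef_pos: [0.6446, 0.2586, 0.1621]
eef_rot: [0.003, 0.694, 0.719, 0.005]
wrist_force: [1.2, -0.2, 2.1]
opening: 0.611
[array([-39.74,  -1.28,   1.07]), array([ 0.66, -0.19,  0.03])]
```

```bash
python3 -m handwheel '[{"grip":5.5,"linear":[-20,-0.6,0],"rotation":[0,0,0]},{"grip":5.5,"linear":[-20,-0.6,0],"rotation":[0,0,0]},{"grip":5.5,"linear":[-39.6,-1.2,0],"rotation":[0,0,0]},{"grip":5.5,"linear":[-39.6,-1.2,0],"rotation":[0,0,0]},{"grip":5.5,"linear":[-39.6,-1.2,0],"rotation":[0,0,0]},{"grip":5.5,"linear":[-39.6,-1.2,0],"rotation":[0,0,0]},{"grip":5.5,"linear":[-39.6,-1.2,0],"rotation":[0,0,0]},{"grip":5.5,"linear":[-39.6,-1.2,0],"rotation":[0,0,0]},{"grip":5.5,"linear":[-39.6,-1.2,0],"rotation":[0,0,0]},{"grip":5.5,"linear":[-39.6,-1.2,1],"rotation":[0,0,0]},{"grip":5.5,"linear":[-39.6,-1.2,1],"rotation":[0,0,0]},{"grip":5.5,"linear":[-39.6,-1.2,1],"rotation":[0,0,0]}]'
python3 - <<'E'
from lib import *
print(shift([.646,-.139,.05],np.radians(2.)))
E
```

```text
time_s: 20.9
eef_pos: [0.6409, -0.1401, 0.1412]
eef_rot: [-0.002, 0.696, 0.718, -0.001]
wrist_force: [-1.1, 0.0, -0.0]
opening: 0.65
[array([0.08, 0.55, 9.12]), array([-0.22, -0.08, -0.15])]
```

```bash
python3 -m handwheel '[{"grip":5.5,"linear":[0.1,0.3,2],"rotation":[0,0,0]},{"grip":5.5,"linear":[0.1,0.3,5],"rotation":[0,0,0]},{"grip":5.5,"linear":[0.1,0.3,8],"rotation":[0,0,0]},{"grip":5.5,"linear":[0.1,0.3,8.8],"rotation":[0,0,0]},{"grip":5.5,"linear":[0.1,0.3,8.8],"rotation":[0,0,0]},{"grip":5.5,"linear":[0.1,0.3,8.8],"rotation":[0,0,0]},{"grip":2.5,"linear":[0.1,0.3,8.8],"rotation":[0,0,0]},{"grip":2.5,"linear":[0.1,0.3,8.8],"rotation":[0,0,0]},{"grip":2.5,"linear":[0.1,0.3,8.8],"rotation":[0,0,0]},{"grip":2.5,"linear":[0.1,0.3,8.8],"rotation":[0,0,0]},{"grip":2.5,"linear":[0.1,0.3,8.8],"rotation":[0,0,0]}]'
python3 -m handwheel '[{"grip":2.5,"linear":[0,0,-3],"rotation":[0,0,0]},{"grip":2.5,"linear":[0,0,-6],"rotation":[0,0,0]},{"grip":2.5,"linear":[0,0,-9],"rotation":[0,0,0]},{"grip":2.5,"linear":[0,0,-12],"rotation":[0,0,0]},{"grip":2.5,"linear":[0,0,-12],"rotation":[0,0,0]},{"grip":2.5,"linear":[0,0,-12],"rotation":[0,0,0]}]'
python3 - <<'E'
from lib import *
print(shift([.6435,.212,.12],np.radians(2.)),status.get_obs()['opening'])
E
```

```text
time_s: 21.82
eef_pos: [0.646, -0.1381, 0.0566]
eef_rot: [0.001, 0.695, 0.719, 0.0]
wrist_force: [-0.6, 0.7, 6.1]
opening: 0.364
time_s: 22.32
eef_pos: [0.6464, -0.1385, 0.1776]
eef_rot: [0.002, 0.695, 0.719, 0.0]
wrist_force: [-0.2, 0.2, -0.9]
opening: 0.367
[array([35.05,  0.92,  5.69]), array([0.18, 0.12, 0.01])] 0.36708816588158083
```

```bash
python3 -m handwheel '[{"grip":2.5,"linear":[35,0.9,0],"rotation":[0,0,0]},{"grip":2.5,"linear":[35,0.9,0],"rotation":[0,0,0]},{"grip":2.5,"linear":[35,0.9,0],"rotation":[0,0,0]},{"grip":2.5,"linear":[35,0.9,0],"rotation":[0,0,0]},{"grip":2.5,"linear":[35,0.9,0],"rotation":[0,0,0]},{"grip":2.5,"linear":[35,0.9,0],"rotation":[0,0,0]},{"grip":2.5,"linear":[35,0.9,0],"rotation":[0,0,0]},{"grip":2.5,"linear":[35,0.9,0],"rotation":[0,0,0]},{"grip":2.5,"linear":[35,0.9,3],"rotation":[0,0,0]},{"grip":2.5,"linear":[35,0.9,5.5],"rotation":[0,0,0]},{"grip":2.5,"linear":[35,0.9,5.5],"rotation":[0,0,0]},{"grip":2.5,"linear":[35,0.9,5.5],"rotation":[0,0,0]}]'
python3 - <<'E'
from lib import *
print(shift([.6435,.212,.052],np.radians(2.)),status.get_obs()['opening'])
E
```

```text
time_s: 23.32
eef_pos: [0.6388, 0.2122, 0.116]
eef_rot: [-0.003, 0.694, 0.72, -0.003]
wrist_force: [0.2, -0.2, 0.4]
opening: 0.367
[array([-0.03,  0.53,  6.39]), array([-0.53,  0.01,  0.04])] 0.36723057356687344
```

```bash
python3 -m handwheel '[{"grip":2.5,"linear":[0,0,3],"rotation":[0,0,0]},{"grip":2.5,"linear":[0,0,5.5],"rotation":[0,0,0]},{"grip":2.5,"linear":[0,0,6.6],"rotation":[0,0,0]},{"grip":2.5,"linear":[0,0,6.6],"rotation":[0,0,0]},{"grip":2.5,"linear":[0,0,6.6],"rotation":[0,0,0]},{"grip":2.5,"linear":[0,0,6.6],"rotation":[0,0,0]}]'
```

```text
time_s: 23.82
eef_pos: [0.6425, 0.2122, 0.0552]
eef_rot: [-0.0, 0.695, 0.719, 0.0]
wrist_force: [0.5, -0.6, 0.1]
opening: 0.367
```

```bash
python3 -m handwheel '[{"grip":2.5,"linear":[0,0,0.4],"rotation":[0,0,0]},{"grip":2.5,"linear":[0,0,0.4],"rotation":[0,0,0]},{"grip":2.5,"linear":[0,0,0.4],"rotation":[0,0,0]},{"grip":5.2,"linear":[0,0,0.4],"rotation":[0,0,0]},{"grip":5.2,"linear":[0,0,0.4],"rotation":[0,0,0]},{"grip":5.2,"linear":[0,0,0.4],"rotation":[0,0,0]},{"grip":5.2,"linear":[0,0,0.4],"rotation":[0,0,0]},{"grip":5.2,"linear":[0,0,-4],"rotation":[0,0,0]},{"grip":5.2,"linear":[0,0,-8],"rotation":[0,0,0]},{"grip":8.5,"linear":[0,0,-11],"rotation":[0,0,0]},{"grip":8.5,"linear":[0,0,-11],"rotation":[0,0,0]}]'
python3 - <<'E'
from lib import *
cv2.imwrite('pics/t6.png',shot('top'));cv2.imwrite('pics/s6.png',shot('scene'))
E
```

```text
time_s: 24.73
eef_pos: [0.6459, 0.2133, 0.1722]
eef_rot: [0.003, 0.694, 0.72, 0.005]
wrist_force: [0.9, 0.1, 1.2]
opening: 0.872
```

View pics/t6.png

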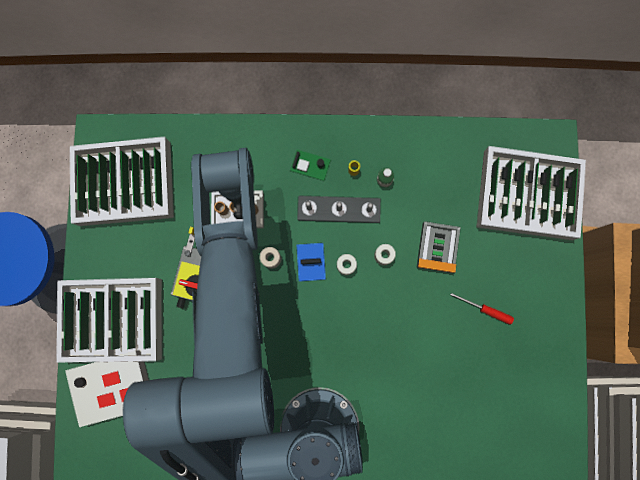

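View pics/s6.png

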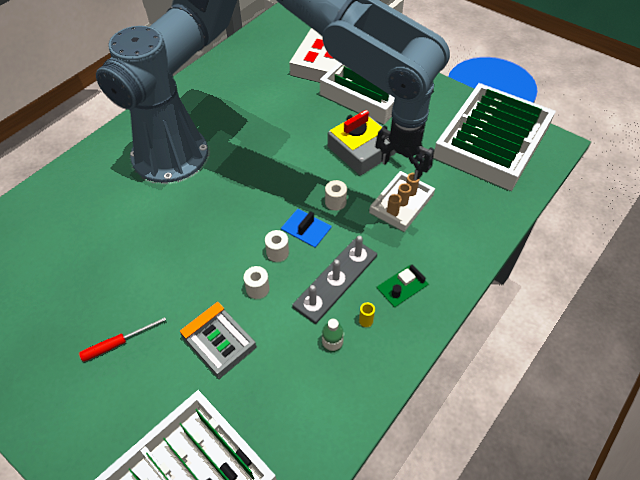

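```bash
cat > rolls.py <<'E'
from meas import *
def rolls(t,s,A=((255,242,285,272),(333,250,360,280),(372,240,400,270)),B=((322,176,350,215),(262,228,292,265),(240,262,275,302))):
  for n,img,rois in(('top',t,A),('scene',s,B)):
    for r in rois:
        c=big(mask(img,(0,0,185),(180,50,255),r))
        if not c: print(n,'none');continue
        P=plane(n,c[0].reshape(-1,2),.06)[:,:2]*1000
        e=cv2.fitEllipse(P.astype(np.float32));print(n,'roll',np.round(e[0],1),np.round(e[1],1))
E
python3 - <<'E'
from rolls import *
t=cv2.imread('pics/t6.png');s=cv2.imread('pics/s6.png');rolls(t,s)
crop(t,290,185,390,230,7.5,'t6a.png');crop(s,290,230,380,320,6.5,'s6a.png')
for n,img,r in(('top',t,(290,235,335,290)),('scene',s,(275,200,335,250))):
    b=big(mask(img,(100,120,60),(125,255,255),r))[0];P=plane(n,b.reshape(-1,2),.006)[:,:2]*1000;print(cv2.minAreaRect(P.astype(np.float32)))
E
```

```text
top roll [496.9 151.5] [51. 52.]
top roll [479.7 -72.5] [52.5 53.5]
top roll [ 510.9 -185.2] [53.1 53.3]
scene roll [494.1 152.4] [55.4 56.3]
scene roll [477.1 -72.1] [55.8 56.4]
scene roll [ 508.5 -184.5] [55.9 56.3]
((488.383544921875, 32.95172882080078), (111.40907287597656, 81.32801818847656), 4.80610466003418)
((486.54461669921875, 32.87283706665039), (111.34939575195312, 82.04732513427734), 4.81220006942749)
```

View pics/t6a.png

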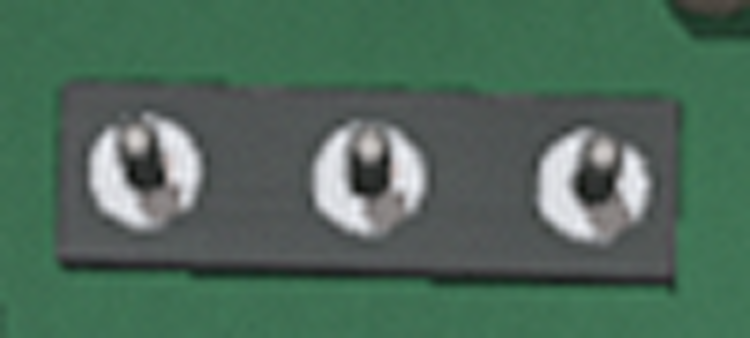

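View pics/s6a.png

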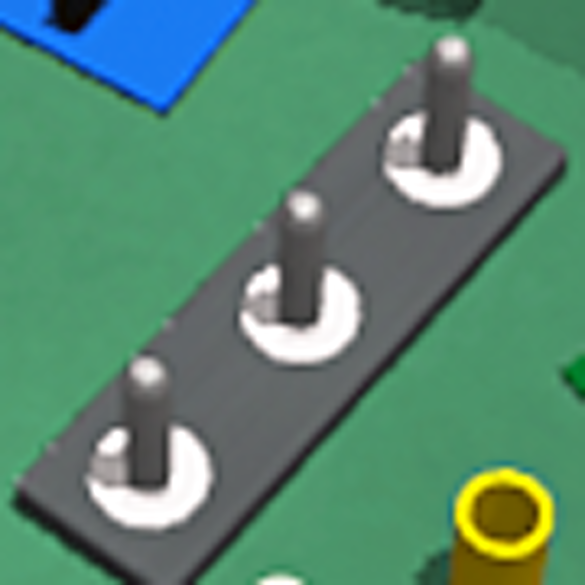

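Run:
```python
from meas import *
t=cv2.imread('pics/t6.png');s=cv2.imread('pics/s6.png')
for n,img,r in(('top',t,(295,192,385,226)),('scene',s,(292,235,372,315))):
    m=mask(img,(0,0,170),(180,40,255),r)
    for c in big(m)[:3]:
        h=cv2.convexHull(c);P=plane(n,h.reshape(-1,2),.017)[:,:2]*1000;e=cv2.minEnclosingCircle(P.astype(np.float32));print(n,e)
f=lambda a,x,y,k:(np.array(a)+.5)/k-.5+[x,y]
print('tips',plane('top',f([[138,128],[370,137],[604,146]],290,185,7.5),.088)[:,:2],plane('scene',f([[452,46],[305,201],[148,367]],290,230,6.5),.088)[:,:2])
```

```text
top ((646.9033203125, -134.42510986328125), 20.08098602294922)
top ((648.7621459960938, -44.012969970703125), 20.782249450683594)
top ((649.1090698242188, 47.985252380371094), 19.923076629638672)
scene ((645.9664306640625, -138.34959411621094), 22.406034469604492)
scene ((646.7677001953125, -47.867183685302734), 22.83389663696289)
scene ((648.1781005859375, 41.808494567871094), 22.751558303833008)
tips [[ 0.65511958  0.04050058]
 [ 0.6527247  -0.04911295]
 [ 0.65039551 -0.13938604]] [[ 0.64675267  0.04433787]
 [ 0.64513759 -0.04501125]
 [ 0.64360626 -0.13510147]]
```

Run:
```python
from lib import *
print(shift([.4955,.152,.12],np.radians(2.)))
```

```text
[array([ -5.55, -14.91,   4.51]), array([ 0.08, -0.07,  0.02])]
```

```bash
python3 -m handwheel '[{"grip":8.5,"linear":[-5.6,-14.9,0],"rotation":[0,0,0]},{"grip":8.5,"linear":[-5.6,-14.9,0],"rotation":[0,0,0]},{"grip":8.5,"linear":[-5.6,-14.9,0],"rotation":[0,0,0]},{"grip":8.5,"linear":[-5.6,-14.9,0],"rotation":[0,0,0]},{"grip":8.5,"linear":[-5.6,-14.9,4.5],"rotation":[0,0,0]},{"grip":8.5,"linear":[-5.6,-14.9,4.5],"rotation":[0,0,0]},{"grip":8.5,"linear":[-5.6,-14.9,4.5],"rotation":[0,0,0]},{"grip":8.5,"linear":[-5.6,-14.9,4.5],"rotation":[0,0,0]}]'
python3 - <<'E'
from lib import *
print(shift([.4955,.152,.036],np.radians(2.)))
E
```

```text
time_s: 25.5
eef_pos: [0.494, 0.1513, 0.1177]
eef_rot: [-0.002, 0.695, 0.719, -0.002]
wrist_force: [0.9, 0.1, 0.5]
opening: 0.995
[array([0.06, 0.2 , 8.17]), array([-0.32, -0.04,  0.01])]
```

```bash
python3 -m handwheel '[{"grip":8.5,"linear":[0,0.1,2],"rotation":[0,0,0]},{"grip":8.5,"linear":[0,0.1,5],"rotation":[0,0,0]},{"grip":8.5,"linear":[0,0.1,8],"rotation":[0,0,0]},{"grip":8.5,"linear":[0,0.1,8.2],"rotation":[0,0,0]},{"grip":8.5,"linear":[0,0.1,8.2],"rotation":[0,0,0]},{"grip":8.5,"linear":[0,0.1,8.2],"rotation":[0,0,0]},{"grip":4.8,"linear":[0,0.1,8.2],"rotation":[0,0,0]},{"grip":4.8,"linear":[0,0.1,8.2],"rotation":[0,0,0]},{"grip":4.8,"linear":[0,0.1,8.2],"rotation":[0,0,0]},{"grip":4.8,"linear":[0,0.1,8.2],"rotation":[0,0,0]},{"grip":4.8,"linear":[0,0.1,8.2],"rotation":[0,0,0]}]'
python3 - <<'E'
from lib import *
print(shift([.4955,.152,.036],np.radians(2.)))
E
```

```text
time_s: 26.42
eef_pos: [0.4965, 0.1515, 0.0389]
eef_rot: [-0.0, 0.694, 0.72, 0.0]
wrist_force: [-2.7, -0.5, 10.2]
opening: 0.66
[array([ 0.05, -0.1 ,  0.29]), array([ 0.03, -0.04,  0.04])]
```

```bash
python3 -m handwheel '[{"grip":4.8,"linear":[0,0,-3],"rotation":[0,0,0]},{"grip":4.8,"linear":[0,0,-6],"rotation":[0,0,0]},{"grip":4.8,"linear":[0,0,-9],"rotation":[0,0,0]},{"grip":4.8,"linear":[0,0,-12],"rotation":[0,0,0]},{"grip":4.8,"linear":[0,0,-13],"rotation":[0,0,0]},{"grip":4.8,"linear":[0,0,-13],"rotation":[0,0,0]},{"grip":4.8,"linear":[0,0,-13],"rotation":[0,0,0]}]'
python3 - <<'E'
from lib import *
print(shift([.6485,.0405,.14],np.radians(2.)))
E
```

```text
time_s: 27.0
eef_pos: [0.4952, 0.1512, 0.1663]
eef_rot: [-0.001, 0.695, 0.719, -0.001]
wrist_force: [0.3, 0.7, -2.1]
opening: 0.659
[array([-11.61,  14.94,   2.59]), array([-0.12, -0.04,  0.02])]
```

```bash
python3 -m handwheel '[{"grip":4.8,"linear":[-11.6,14.9,0],"rotation":[0,0,0]},{"grip":4.8,"linear":[-11.6,14.9,0],"rotation":[0,0,0]},{"grip":4.8,"linear":[-11.6,14.9,0],"rotation":[0,0,0]},{"grip":4.8,"linear":[-11.6,14.9,0],"rotation":[0,0,0]},{"grip":4.8,"linear":[-11.6,14.9,0],"rotation":[0,0,0]},{"grip":4.8,"linear":[-11.6,14.9,2],"rotation":[0,0,0]},{"grip":4.8,"linear":[-11.6,14.9,2],"rotation":[0,0,0]},{"grip":4.8,"linear":[-11.6,14.9,2],"rotation":[0,0,0]},{"grip":4.8,"linear":[-11.6,14.9,2],"rotation":[0,0,0]},{"grip":4.8,"linear":[-11.6,14.9,2],"rotation":[0,0,0]}]'
python3 - <<'E'
from lib import *
print(shift([.6485,.0405,.14],np.radians(2.)))
s=shot('scene');crop(s,310,190,410,290,6,'s7.png')
E
```

```text
time_s: 27.83
eef_pos: [0.6476, 0.0413, 0.1458]
eef_rot: [-0.002, 0.694, 0.72, -0.001]
wrist_force: [-0.2, -0.5, -1.4]
opening: 0.659
[array([-0.09,  0.09,  0.58]), array([-0.2 , -0.05,  0.07])]
```

View pics/s7.png

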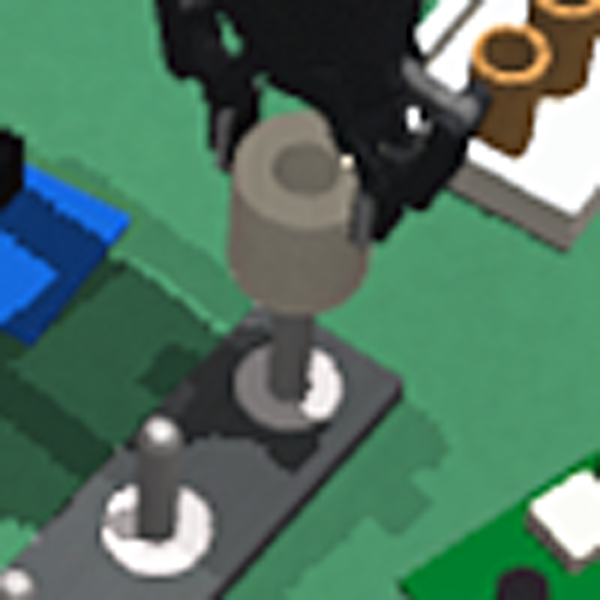

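Run:
```python
from lib import *
f=lambda a,x,y,k:(np.array(a)+.5)/k-.5+[x,y]
print(plane('scene',f([[305,167]],310,190,6),.1668),plane('scene',f([[289,392]],310,190,6),.017),status.get_obs()['eef_pos'])
```

```text
[[0.64658628 0.04269426 0.1668    ]] [[0.65054178 0.03951298 0.017     ]] [0.64801546 0.04133605 0.14639388]
```

```bash
python3 -m handwheel '[{"grip":4.8,"linear":[-0.1,0.1,1],"rotation":[0,0,0]},{"grip":4.8,"linear":[-0.1,0.1,2],"rotation":[0,0,0]},{"grip":4.8,"linear":[-0.1,0.1,3],"rotation":[0,0,0]},{"grip":4.8,"linear":[-0.1,0.1,4],"rotation":[0,0,0]},{"grip":4.8,"linear":[-0.1,0.1,4],"rotation":[0,0,0]}]'
```

```text
time_s: 28.3
eef_pos: [0.6469, 0.0399, 0.1022]
eef_rot: [-0.003, 0.695, 0.719, -0.002]
wrist_force: [-0.9, -0.0, -3.0]
opening: 0.662
```

```bash
python3 -m handwheel '[{"grip":4.8,"linear":[0,0,1.5],"rotation":[0,0,0]},{"grip":4.8,"linear":[0,0,3],"rotation":[0,0,0]},{"grip":4.8,"linear":[0,0,4.3],"rotation":[0,0,0]},{"grip":4.8,"linear":[0,0,4.3],"rotation":[0,0,0]},{"grip":4.8,"linear":[0,0,4.3],"rotation":[0,0,0]}]'
```

```text
time_s: 28.72
eef_pos: [0.6481, 0.0398, 0.0617]
eef_rot: [-0.002, 0.695, 0.719, -0.002]
wrist_force: [0.7, -0.5, -2.7]
opening: 0.66
```

```bash
python3 -m handwheel '[{"grip":4.8,"linear":[0,0,0.6],"rotation":[0,0,0]},{"grip":4.8,"linear":[0,0,0.6],"rotation":[0,0,0]},{"grip":4.8,"linear":[0,0,0.6],"rotation":[0,0,0]},{"grip":8.3,"linear":[0,0,0.6],"rotation":[0,0,0]},{"grip":8.3,"linear":[0,0,0.6],"rotation":[0,0,0]},{"grip":8.3,"linear":[0,0,0.6],"rotation":[0,0,0]},{"grip":8.3,"linear":[0,0,0.6],"rotation":[0,0,0]},{"grip":8.3,"linear":[0,0,-3],"rotation":[0,0,0]},{"grip":8.3,"linear":[0,0,-7],"rotation":[0,0,0]},{"grip":8.5,"linear":[0,0,-10],"rotation":[0,0,0]},{"grip":8.5,"linear":[0,0,-10],"rotation":[0,0,0]}]'
python3 - <<'E'
from lib import *
print(shift([.478,-.0723,.14],np.radians(2.)))
s=shot('scene');crop(s,310,190,410,290,6,'s8.png')
E
```

```text
time_s: 29.63
eef_pos: [0.654, 0.0392, 0.1717]
eef_rot: [0.004, 0.694, 0.719, 0.003]
wrist_force: [0.9, -1.0, 1.0]
opening: 0.997
[array([-10.51, -18.02,   2.99]), array([0.6 , 0.08, 0.03])]
```

View pics/s8.png

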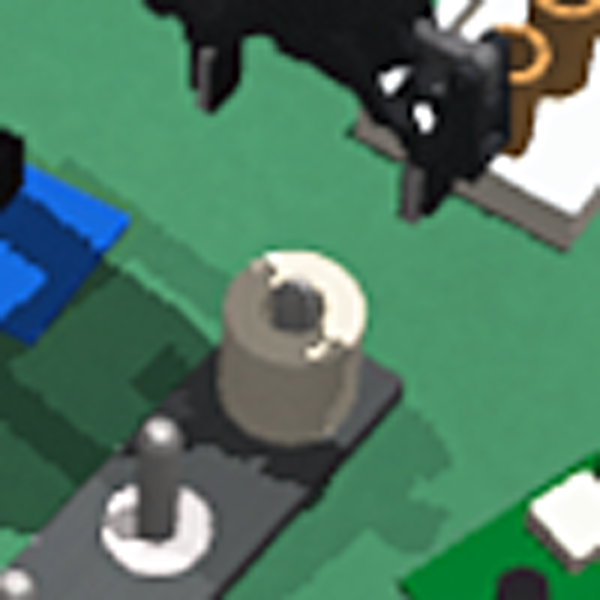

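```bash
python3 -m handwheel '[{"grip":8.5,"linear":[-10.5,-18,0],"rotation":[0.3,0,0]},{"grip":8.5,"linear":[-10.5,-18,0],"rotation":[0.3,0,0]},{"grip":8.5,"linear":[-10.5,-18,0],"rotation":[0.3,0,0]},{"grip":8.5,"linear":[-10.5,-18,0],"rotation":[0.3,0,0]},{"grip":8.5,"linear":[-10.5,-18,0],"rotation":[0.3,0,0]},{"grip":8.5,"linear":[-10.5,-18,3],"rotation":[0.3,0,0]},{"grip":8.5,"linear":[-10.5,-18,3],"rotation":[0.3,0,0]},{"grip":8.5,"linear":[-10.5,-18,3],"rotation":[0.3,0,0]},{"grip":8.5,"linear":[-10.5,-18,3],"rotation":[0.3,0,0]}]'
python3 - <<'E'
from rolls import *
print(shift([.478,-.0723,.04],np.radians(2.)))
t=shot('top');s=shot('scene');rolls(t,s);cv2.imwrite('pics/s9.png',s)
E
```

```text
time_s: 30.43
eef_pos: [0.4735, -0.0713, 0.1333]
eef_rot: [-0.004, 0.694, 0.72, -0.003]
wrist_force: [0.7, -0.5, 0.7]
opening: 0.997
[array([-0.13,  0.53,  9.33]), array([-0.51, -0.07,  0.04])]
top none
top none
top roll [ 509.6 -188.9] [41.7 50.2]
scene none
scene roll [480.9 -61.5] [34.6 46.2]
scene roll [ 508.4 -184.5] [55.9 56.4]
```

View pics/s9.png

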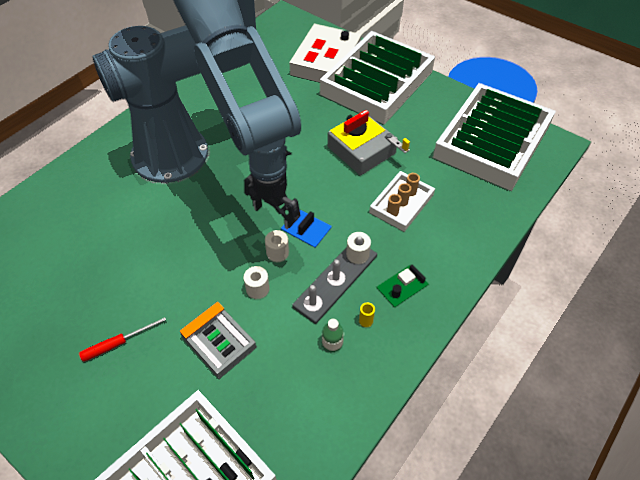

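Roll B still at (276,244), partly shaded; nothing has moved. Descend.

```bash
python3 -m handwheel '[{"grip":8.5,"linear":[-0.1,0.3,2],"rotation":[-0.2,0,0]},{"grip":8.5,"linear":[-0.1,0.3,2],"rotation":[-0.2,0,0]},{"grip":8.5,"linear":[-0.1,0.3,5],"rotation":[-0.2,0,0]},{"grip":8.5,"linear":[-0.1,0.3,8],"rotation":[-0.2,0,0]},{"grip":8.5,"linear":[-0.1,0.3,9.3],"rotation":[-0.2,0,0]},{"grip":8.5,"linear":[-0.1,0.3,9.3],"rotation":[-0.2,0,0]},{"grip":8.5,"linear":[-0.1,0.3,9.3],"rotation":[-0.2,0,0]},{"grip":4.8,"linear":[-0.1,0.3,9.3],"rotation":[-0.2,0,0]},{"grip":4.8,"linear":[-0.1,0.3,9.3],"rotation":[-0.2,0,0]},{"grip":4.8,"linear":[-0.1,0.3,9.3],"rotation":[-0.2,0,0]},{"grip":4.8,"linear":[-0.1,0.3,9.3],"rotation":[-0.2,0,0]},{"grip":4.8,"linear":[-0.1,0.3,9.3],"rotation":[-0.2,0,0]}]'
python3 -m handwheel '[{"grip":4.8,"linear":[0,0,-3],"rotation":[0,0,0]},{"grip":4.8,"linear":[0,0,-6],"rotation":[0,0,0]},{"grip":4.8,"linear":[0,0,-9],"rotation":[0,0,0]},{"grip":4.8,"linear":[0,0,-12],"rotation":[0,0,0]},{"grip":4.8,"linear":[0,0,-12],"rotation":[0,0,0]},{"grip":4.8,"linear":[0,0,-12],"rotation":[0,0,0]}]'
python3 - <<'E'
from lib import *
print(shift([.6475,-.049,.14],np.radians(2.)))
E
```

```text
time_s: 31.53
eef_pos: [0.4769, -0.073, 0.0426]
eef_rot: [-0.0, 0.695, 0.719, -0.001]
wrist_force: [-2.6, 1.1, 8.3]
opening: 0.653
time_s: 32.03
eef_pos: [0.4776, -0.0732, 0.1631]
eef_rot: [0.001, 0.695, 0.719, -0.0]
wrist_force: [-0.8, -0.2, -1.9]
opening: 0.651
[array([ 1.83, 17.07,  2.32]), array([0.05, 0.11, 0.02])]
```

```bash
python3 -m handwheel '[{"grip":4.8,"linear":[1.8,17.1,0],"rotation":[0,0,0]},{"grip":4.8,"linear":[1.8,17.1,0],"rotation":[0,0,0]},{"grip":4.8,"linear":[1.8,17.1,0],"rotation":[0,0,0]},{"grip":4.8,"linear":[1.8,17.1,0],"rotation":[0,0,0]},{"grip":4.8,"linear":[1.8,17.1,0],"rotation":[0,0,0]},{"grip":4.8,"linear":[1.8,17.1,1.2],"rotation":[0,0,0]},{"grip":4.8,"linear":[1.8,17.1,1.2],"rotation":[0,0,0]},{"grip":4.8,"linear":[1.8,17.1,1.2],"rotation":[0,0,0]},{"grip":4.8,"linear":[1.8,17.1,1.2],"rotation":[0,0,0]}]'
python3 - <<'E'
from lib import *
print(shift([.6475,-.049,.0595],np.radians(2.)))
s=shot('scene');crop(s,290,190,390,300,5.4,'s10.png')
E
```

```text
time_s: 32.78
eef_pos: [0.6443, -0.0486, 0.1468]
eef_rot: [-0.003, 0.695, 0.719, -0.002]
wrist_force: [0.1, -0.3, -0.8]
opening: 0.651
[array([-0.06,  0.37,  8.73]), array([-0.38, -0.07, -0.02])]
```

View pics/s10.png

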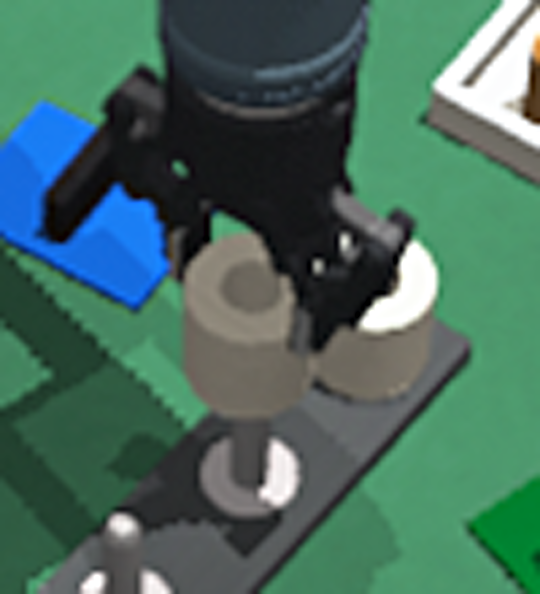

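```bash
python3 -m handwheel '[{"grip":4.8,"linear":[0,0.1,1],"rotation":[0,0,0]},{"grip":4.8,"linear":[0,0.1,2],"rotation":[0,0,0]},{"grip":4.8,"linear":[0,0.1,3],"rotation":[0,0,0]},{"grip":4.8,"linear":[0,0.1,4],"rotation":[0,0,0]},{"grip":4.8,"linear":[0,0.1,5],"rotation":[0,0,0]},{"grip":4.8,"linear":[0,0.1,6],"rotation":[0,0,0]},{"grip":4.8,"linear":[0,0.1,7],"rotation":[0,0,0]},{"grip":4.8,"linear":[0,0.1,7],"rotation":[0,0,0]}]'
```

```text
time_s: 33.5
eef_pos: [0.6449, -0.048, 0.0742]
eef_rot: [-0.004, 0.695, 0.719, -0.003]
wrist_force: [-0.5, 0.0, -1.8]
opening: 0.647
```

```bash
python3 -m handwheel '[{"grip":4.8,"linear":[0,0.1,1],"rotation":[0.2,0,0]},{"grip":4.8,"linear":[0,0.1,1.6],"rotation":[0.2,0,0]},{"grip":4.8,"linear":[0,0.1,1.6],"rotation":[0.2,0,0]},{"grip":4.8,"linear":[0,0.1,1.6],"rotation":[0.2,0,0]}]'
```

```text
time_s: 33.83
eef_pos: [0.6475, -0.0484, 0.061]
eef_rot: [-0.003, 0.695, 0.719, -0.003]
wrist_force: [0.4, 0.4, -1.5]
opening: 0.652
```

```bash
python3 -m handwheel '[{"grip":4.8,"linear":[0,0,0.2],"rotation":[0,0,0]},{"grip":8.3,"linear":[0,0,0.2],"rotation":[0,0,0]},{"grip":8.3,"linear":[0,0,0.2],"rotation":[0,0,0]},{"grip":8.3,"linear":[0,0,0.2],"rotation":[0,0,0]},{"grip":8.3,"linear":[0,0,0.2],"rotation":[0,0,0]},{"grip":8.3,"linear":[0,0,-3],"rotation":[0,0,0]},{"grip":8.3,"linear":[0,0,-7],"rotation":[0,0,0]},{"grip":8.5,"linear":[0,0,-10],"rotation":[0,0,0]},{"grip":8.5,"linear":[0,0,-10],"rotation":[0,0,0]}]'
python3 - <<'E'
from lib import *
print(shift([.509,-.185,.14],np.radians(2.)))
s=shot('scene');cv2.imwrite('pics/s11.png',s[150:400,150:450])
E
```

```text
time_s: 34.58
eef_pos: [0.6531, -0.0496, 0.1703]
eef_rot: [0.003, 0.695, 0.719, 0.001]
wrist_force: [1.5, -0.5, 1.7]
opening: 0.994
[array([-13.02, -14.9 ,   3.  ]), array([0.28, 0.18, 0.02])]
```

View pics/s11.png

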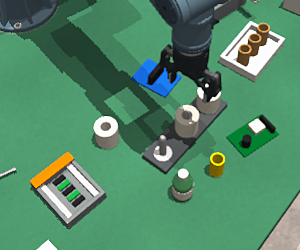

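```bash
python3 -m handwheel '[{"grip":8.5,"linear":[-13,-14.8,0],"rotation":[0.2,0,0]},{"grip":8.5,"linear":[-13,-14.8,0],"rotation":[0.2,0,0]},{"grip":8.5,"linear":[-13,-14.8,0],"rotation":[0.2,0,0]},{"grip":8.5,"linear":[-13,-14.8,0],"rotation":[0.2,0,0]},{"grip":8.5,"linear":[-13,-14.8,0],"rotation":[0.2,0,0]},{"grip":8.5,"linear":[-13,-14.8,3],"rotation":[0.2,0,0]},{"grip":8.5,"linear":[-13,-14.8,3],"rotation":[0.2,0,0]},{"grip":8.5,"linear":[-13,-14.8,3],"rotation":[0.2,0,0]},{"grip":8.5,"linear":[-13,-14.8,3],"rotation":[0.2,0,0]}]'
python3 - <<'E'
from rolls import *
t=shot('top');s=shot('scene');rolls(t,s);crop(s,210,190,310,320,4.5,'s12.png')
print(shift([.5093,-.185,.041],np.radians(2.)))
E
```

```text
time_s: 35.38
eef_pos: [0.5051, -0.183, 0.1326]
eef_rot: [-0.005, 0.694, 0.72, -0.004]
wrist_force: [0.6, -0.2, 0.3]
opening: 0.996
top none
top none
top roll [ 502.6 -165.4] [10.9 28. ]
scene none
scene none
scene roll [ 511.9 -168.6] [21.6 49.1]
[array([-0.19,  0.42,  9.24]), array([-0.61, -0.01,  0.1 ])]
```

View pics/s12.png

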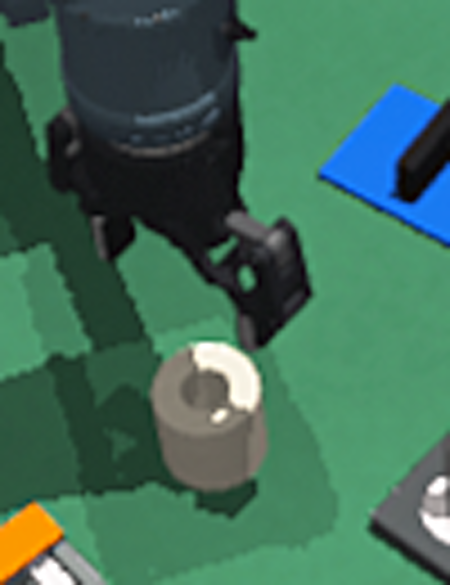

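```bash
python3 -m handwheel '[{"grip":8.5,"linear":[-0.2,0.2,2],"rotation":[-0.3,0,0]},{"grip":8.5,"linear":[-0.2,0.2,2],"rotation":[-0.3,0,0]},{"grip":8.5,"linear":[-0.2,0.2,5],"rotation":[-0.3,0,0]},{"grip":8.5,"linear":[-0.2,0.2,8],"rotation":[-0.3,0,0]},{"grip":8.5,"linear":[-0.2,0.2,9.3],"rotation":[-0.3,0,0]},{"grip":8.5,"linear":[-0.2,0.2,9.3],"rotation":[-0.3,0,0]},{"grip":8.5,"linear":[-0.2,0.2,9.3],"rotation":[-0.3,0,0]},{"grip":4.8,"linear":[-0.2,0.2,9.3],"rotation":[-0.3,0,0]},{"grip":4.8,"linear":[-0.2,0.2,9.3],"rotation":[-0.3,0,0]},{"grip":4.8,"linear":[-0.2,0.2,9.3],"rotation":[-0.3,0,0]},{"grip":4.8,"linear":[-0.2,0.2,9.3],"rotation":[-0.3,0,0]},{"grip":4.8,"linear":[-0.2,0.2,9.3],"rotation":[-0.3,0,0]}]'
python3 -m handwheel '[{"grip":4.8,"linear":[0,0,-3],"rotation":[0,0,0]},{"grip":4.8,"linear":[0,0,-6],"rotation":[0,0,0]},{"grip":4.8,"linear":[0,0,-9],"rotation":[0,0,0]},{"grip":4.8,"linear":[0,0,-12],"rotation":[0,0,0]},{"grip":4.8,"linear":[0,0,-12],"rotation":[0,0,0]},{"grip":4.8,"linear":[0,0,-12],"rotation":[0,0,0]}]'
python3 - <<'E'
from lib import *
print(shift([.646,-.139,.14],np.radians(2.)))
E
```

```text
time_s: 36.48
eef_pos: [0.5074, -0.1863, 0.0421]
eef_rot: [-0.001, 0.695, 0.719, -0.002]
wrist_force: [-2.2, 1.2, 8.4]
opening: 0.65
time_s: 36.98
eef_pos: [0.5082, -0.1865, 0.1626]
eef_rot: [0.001, 0.695, 0.719, -0.001]
wrist_force: [0.1, -0.1, -1.1]
opening: 0.651
[array([ 4.27, 13.94,  2.23]), array([-0.08,  0.16,  0.02])]
```

```bash
python3 -m handwheel '[{"grip":4.8,"linear":[4.2,13.9,0],"rotation":[0,0,0]},{"grip":4.8,"linear":[4.2,13.9,0],"rotation":[0,0,0]},{"grip":4.8,"linear":[4.2,13.9,0],"rotation":[0,0,0]},{"grip":4.8,"linear":[4.2,13.9,0],"rotation":[0,0,0]},{"grip":4.8,"linear":[4.2,13.9,0],"rotation":[0,0,0]},{"grip":4.8,"linear":[4.2,13.9,1.2],"rotation":[0,0,0]},{"grip":4.8,"linear":[4.2,13.9,1.2],"rotation":[0,0,0]},{"grip":4.8,"linear":[4.2,13.9,1.2],"rotation":[0,0,0]},{"grip":4.8,"linear":[4.2,13.9,1.2],"rotation":[0,0,0]}]'
python3 - <<'E'
from lib import *
print(shift([.646,-.14,.059],np.radians(2.)))
s=shot('scene');crop(s,260,220,360,330,5.4,'s13.png')
E
```

```text
time_s: 37.73
eef_pos: [0.6426, -0.139, 0.1458]
eef_rot: [-0.003, 0.695, 0.719, -0.002]
wrist_force: [-0.5, 0.4, -1.2]
opening: 0.653
[array([-0.12,  0.4 ,  8.68]), array([-0.48, -0.08, -0.04])]
```

View pics/s13.png

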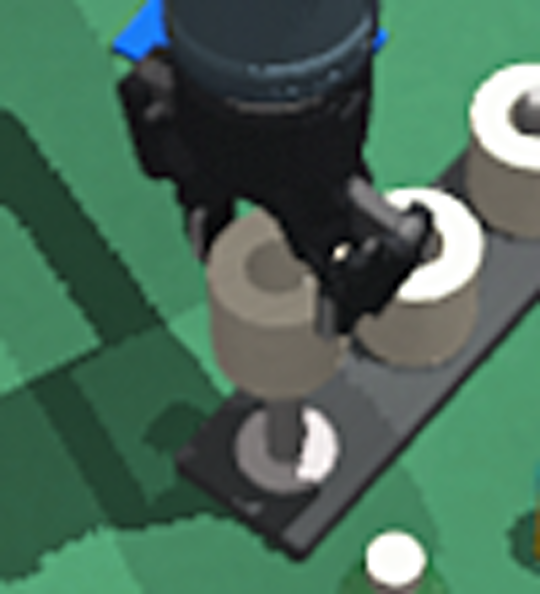

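```bash
python3 -m handwheel '[{"grip":4.8,"linear":[0,0.2,1],"rotation":[0,0,0]},{"grip":4.8,"linear":[0,0.2,2],"rotation":[0,0,0]},{"grip":4.8,"linear":[0,0.2,3],"rotation":[0,0,0]},{"grip":4.8,"linear":[0,0.2,4],"rotation":[0,0,0]},{"grip":4.8,"linear":[0,0.2,5],"rotation":[0,0,0]},{"grip":4.8,"linear":[0,0.2,6],"rotation":[0,0,0]},{"grip":4.8,"linear":[0,0.2,7],"rotation":[0,0,0]},{"grip":4.8,"linear":[0,0.2,8],"rotation":[0,0,0]},{"grip":4.8,"linear":[0,0.2,8.6],"rotation":[0,0,0]},{"grip":4.8,"linear":[0,0.2,8.6],"rotation":[0,0,0]},{"grip":4.8,"linear":[0,0.2,8.6],"rotation":[0,0,0]}]'
```

```text
time_s: 38.7
eef_pos: [0.6455, -0.1386, 0.0604]
eef_rot: [-0.003, 0.695, 0.719, -0.002]
wrist_force: [0.3, -0.1, -0.7]
opening: 0.648
```

```bash
python3 -m handwheel '[{"grip":4.8,"linear":[0,0,0.2],"rotation":[0,0,0]},{"grip":8.3,"linear":[0,0,0.2],"rotation":[0,0,0]},{"grip":8.3,"linear":[0,0,0.2],"rotation":[0,0,0]},{"grip":8.3,"linear":[0,0,0.2],"rotation":[0,0,0]},{"grip":8.3,"linear":[0,0,0.2],"rotation":[0,0,0]},{"grip":8.3,"linear":[0,0,-3],"rotation":[0,0,0]},{"grip":8.3,"linear":[0,0,-7],"rotation":[0,0,0]},{"grip":8.5,"linear":[0,0,-10],"rotation":[0,0,0]},{"grip":8.5,"linear":[-5,-14,-10],"rotation":[0,0,0]},{"grip":8.5,"linear":[-5,-14,-10],"rotation":[0,0,0]},{"grip":8.5,"linear":[-5,-14,-10],"rotation":[0,0,0]},{"grip":8.5,"linear":[-5,-14,-10],"rotation":[0,0,0]}]'
python3 - <<'E'
from meas import *
s=shot('scene');t=shot('top');cv2.imwrite('pics/s14.png',s);cv2.imwrite('pics/t14.png',t)
for n,img,r in(('top',t,(280,225,345,300)),('scene',s,(265,190,345,260))):
    b=big(mask(img,(100,120,40),(125,255,255),r))[0];P=plane(n,b.reshape(-1,2),.006)[:,:2]*1000;print(cv2.minAreaRect(P.astype(np.float32)))
E
```

```text
time_s: 39.7
eef_pos: [0.5048, -0.1941, 0.1617]
eef_rot: [-0.003, 0.695, 0.719, -0.003]
wrist_force: [0.4, -0.8, -0.4]
opening: 0.991
((488.3818359375, 32.97206115722656), (111.40907287597656, 81.28720092773438), 4.80610466003418)
((486.54461669921875, 32.87283706665039), (111.34939575195312, 82.04732513427734), 4.81220006942749)
```

View pics/s14.png

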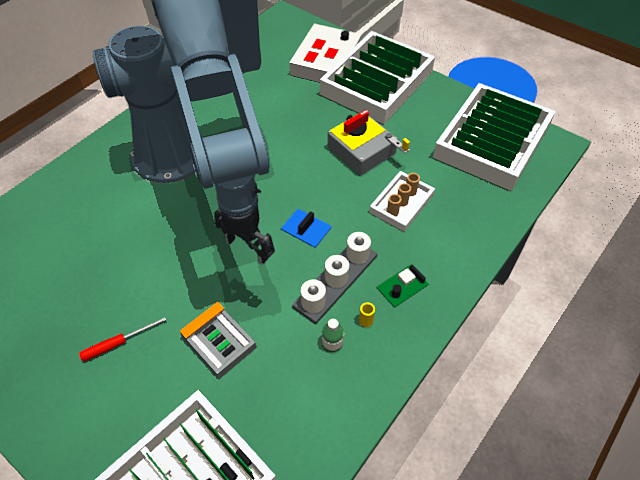

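Run:
```python
from lib import *
t=cv2.imread('pics/t14.png');s=cv2.imread('pics/s14.png')
crop(t,410,215,470,280,9,'b1.png');crop(s,170,295,265,385,6.5,'b2.png')
print(shift([.4875,.033,.12],np.radians(4.8)))
```

```text
[array([22.8 , -0.99,  4.2 ]), array([-0.42, -0.04, -2.95])]
```

View pics/b1.png

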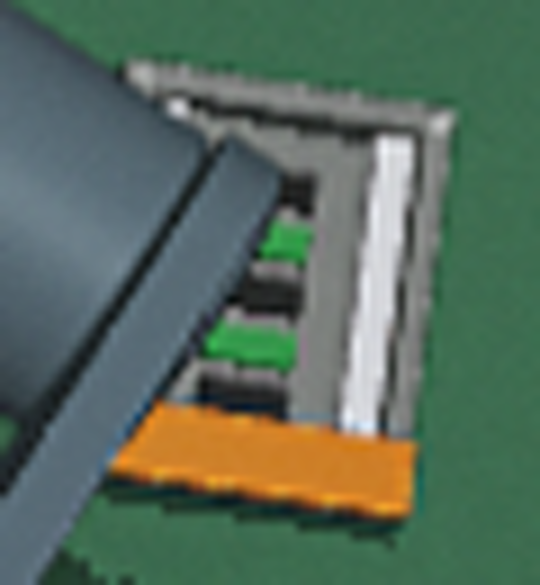

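View pics/b2.png

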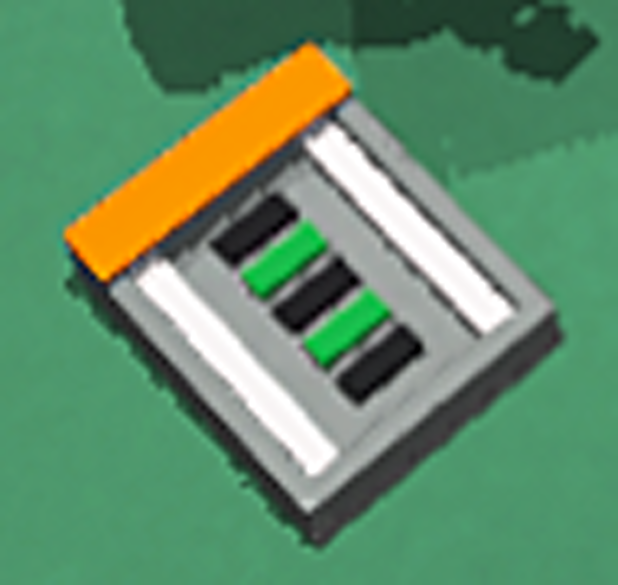

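Run:
```python
from lib import *
f=lambda a,x,y,k:(np.array(a)+.5)/k-.5+[x,y]
def pr(l,A):print(l,A[:,:2].round(4).tolist())
pr('far top',plane('top',f([[133,62],[453,113]],410,215,9),.03))
pr('far scene',plane('scene',f([[557,308],[313,510]],170,295,6.5),.03))
pr('lip top',plane('top',f([[415,445],[408,520]],410,215,9),.039))
pr('lip scene +y outer,+y inner,-y inner,-y outer',plane('scene',f([[311,43],[352,88],[103,280],[66,236]],170,295,6.5),.039))
pr('ledge scene ends far',plane('scene',f([[500,322],[320,466]],170,295,6.5),.02))
t=cv2.imread('pics/t6.png')
```

```text
far top [[0.6108, -0.3052], [0.5951, -0.4117]]
far scene [[0.6109, -0.3029], [0.5954, -0.4084]]
lip top [[0.4838, -0.3956], [0.4592, -0.393]]
lip scene +y outer,+y inner,-y inner,-y outer [[0.4744, -0.2827], [0.4989, -0.2869], [0.4829, -0.3947], [0.4605, -0.3909]]
ledge scene ends far [[0.5948, -0.3162], [0.5822, -0.3935]]
```

```bash
python3 -m handwheel '[{"grip":6,"linear":[22.8,-1,0],"rotation":[-0.3,0,-3]},{"grip":6,"linear":[22.8,-1,0],"rotation":[-0.3,0,-3]},{"grip":6,"linear":[22.8,-1,0],"rotation":[-0.3,0,-3]},{"grip":6,"linear":[22.8,-1,0],"rotation":[-0.3,0,-3]},{"grip":6,"linear":[22.8,-1,0],"rotation":[-0.3,0,-3]},{"grip":6,"linear":[22.8,-1,0],"rotation":[-0.3,0,-3]},{"grip":6,"linear":[22.8,-1,4],"rotation":[-0.3,0,-3]},{"grip":6,"linear":[22.8,-1,7],"rotation":[-0.3,0,-3]},{"grip":6,"linear":[22.8,-1,9],"rotation":[-0.3,0,-3]},{"grip":6,"linear":[22.8,-1,9],"rotation":[-0.3,0,-3]},{"grip":6,"linear":[22.8,-1,9],"rotation":[-0.3,0,-3]},{"grip":6,"linear":[22.8,-1,9],"rotation":[-0.3,0,-3]}]'
python3 - <<'E'
from lib import *
print(shift([.4875,.033,.014],np.radians(4.8)))
cv2.imwrite('pics/s15.png',shot('scene')[150:300,220:370])
E
```

```text
time_s: 40.8
eef_pos: [0.4908, 0.034, 0.0732]
eef_rot: [0.0, 0.675, 0.737, 0.001]
wrist_force: [0.3, -0.2, 0.5]
opening: 0.7
[array([-0.07, -0.35,  5.92]), array([ 0.06, -0.02,  0.22])]
```

View pics/s15.png

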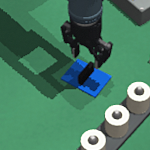

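```bash
python3 -m handwheel '[{"grip":6,"linear":[-0.1,-0.35,2],"rotation":[0,0,0.2]},{"grip":6,"linear":[-0.1,-0.35,4],"rotation":[0,0,0.2]},{"grip":6,"linear":[-0.1,-0.35,5.7],"rotation":[0,0,0.2]},{"grip":6,"linear":[-0.1,-0.35,5.7],"rotation":[0,0,0.2]},{"grip":6,"linear":[-0.1,-0.35,5.7],"rotation":[0,0,0.2]}]'
python3 - <<'E'
from lib import *
print(shift([.4875,.033,.014],np.radians(4.8)))
E
```

```text
time_s: 41.27
eef_pos: [0.4865, 0.0325, 0.0157]
eef_rot: [-0.0, 0.677, 0.736, 0.0]
wrist_force: [0.8, 0.3, 0.3]
opening: 0.703
[array([0.04, 0.1 , 0.17]), array([-0.03, -0.04, -0.01])]
```

```bash
python3 -m handwheel '[{"grip":0.8,"linear":[0,0.1,0.1],"rotation":[0,0,0]},{"grip":0.8,"linear":[0,0.1,0.1],"rotation":[0,0,0]},{"grip":0.8,"linear":[0,0.1,0.1],"rotation":[0,0,0]},{"grip":0.8,"linear":[0,0.1,0.1],"rotation":[0,0,0]},{"grip":0.8,"linear":[0,0.1,0.1],"rotation":[0,0,0]},{"grip":0.8,"linear":[0,0.1,0.1],"rotation":[0,0,0]},{"grip":0.8,"linear":[0,0.1,0.1],"rotation":[0,0,0]},{"grip":0.8,"linear":[0,0.1,0.1],"rotation":[0,0,0]}]'
python3 - <<'E'
from lib import *
print(status.get_obs()['eef_pos'])
E
```

```text
time_s: 41.93
eef_pos: [0.488, 0.0327, 0.0149]
eef_rot: [0.0, 0.677, 0.736, 0.0]
wrist_force: [-1.1, 0.8, 6.9]
opening: 0.149
[0.48799319 0.03268064 0.01494639]
```

```bash
cat >> lib.py <<'E'
def bayshift(x,z,th,y=0,c=(.5353,-.3476),yaw=-8.3):
    """TCP target in bay frame mm, tilt th deg (+x end up)"""
    a=np.radians(yaw);u=np.array([np.cos(a),np.sin(a),0]);v=np.array([-np.sin(a),np.cos(a),0])
    p=np.array([*c,0])+u*x/1000+v*y/1000+[0,0,z/1000]
    o=status.get_obs();r=R.from_quat(np.roll(o['eef_rot'],-1))
    t0=R.from_matrix(np.c_[v,u,[0,0,-1.]])
    t=R.from_rotvec(-np.radians(th)*v)*t0
    d=o['eef_pos']-np.array([*c,0])
    return np.round(r.inv().apply(p-o['eef_pos'])*100,2),np.round(np.degrees((r.inv()*t).as_rotvec()),2),'bay now',np.round([d@u*1e3,d@v*1e3,d[2]*1e3],1)
E
python3 -m handwheel '[{"grip":0.8,"linear":[0,0,-3],"rotation":[0,0,0]},{"grip":0.8,"linear":[0,0,-6],"rotation":[0,0,0]},{"grip":0.8,"linear":[0,0,-9],"rotation":[0,0,0]},{"grip":0.8,"linear":[0,0,-11],"rotation":[0,0,0]},{"grip":0.8,"linear":[0,0,-11],"rotation":[0,0,0]},{"grip":0.8,"linear":[0,0,-11],"rotation":[0,0,0]}]'
python3 - <<'E'
from lib import *
print(bayshift(14,120,0));print(bayshift(14,120,10))
E
```

```text
time_s: 42.43
eef_pos: [0.4878, 0.0327, 0.1248]
eef_rot: [0.0, 0.677, 0.736, 0.001]
wrist_force: [-0.7, 0.3, -1.6]
opening: 0.15
(array([-38.61,   2.9 ,   0.48]), array([ 0.09, -0.02, 13.12]), 'bay now', array([-101.9,  369.4,  124.8]))
(array([-38.61,   2.9 ,   0.48]), array([-9.87, -1.16, 13.09]), 'bay now', array([-101.9,  369.4,  124.8]))
```

```bash
python3 -m handwheel '[{"grip":0.8,"linear":[-19,1.4,0.2],"rotation":[0,0,6.5]},{"grip":0.8,"linear":[-19,1.4,0.2],"rotation":[0,0,6.5]},{"grip":0.8,"linear":[-19,1.4,0.2],"rotation":[0,0,6.5]},{"grip":0.8,"linear":[-38.6,2.9,0.5],"rotation":[0,0,13.1]},{"grip":0.8,"linear":[-38.6,2.9,0.5],"rotation":[0,0,13.1]},{"grip":0.8,"linear":[-38.6,2.9,0.5],"rotation":[0,0,13.1]},{"grip":0.8,"linear":[-38.6,2.9,0.5],"rotation":[0,0,13.1]},{"grip":0.8,"linear":[-38.6,2.9,0.5],"rotation":[0,0,13.1]},{"grip":0.8,"linear":[-38.6,2.9,0.5],"rotation":[0,0,13.1]},{"grip":0.8,"linear":[-38.6,2.9,0.5],"rotation":[0,0,13.1]},{"grip":0.8,"linear":[-38.6,2.9,0.5],"rotation":[0,0,13.1]},{"grip":0.8,"linear":[-38.6,2.9,0.5],"rotation":[0,0,13.1]}]'
python3 - <<'E'
from lib import *
print(bayshift(14,120,10))
E
```

```text
time_s: 43.43
eef_pos: [0.5469, -0.3488, 0.1157]
eef_rot: [-0.003, 0.757, 0.654, -0.0]
wrist_force: [-0.1, 0.6, -1.1]
opening: 0.152
(array([-0.04,  0.23, -0.44]), array([-10.28,  -0.19,  -0.1 ]), 'bay now', array([ 11.7,   0.5, 115.7]))
```

Nearly there and lagging; tilt, then settle.

```bash
python3 -m handwheel '[{"grip":0.8,"linear":[0,0.2,-0.2],"rotation":[-5,0,0]},{"grip":0.8,"linear":[0,0.2,-0.2],"rotation":[-10,0,0]},{"grip":0.8,"linear":[0,0.2,-0.2],"rotation":[-10,0,0]},{"grip":0.8,"linear":[0,0.2,-0.2],"rotation":[-10,0,0]},{"grip":0.8,"linear":[0,0.2,-0.2],"rotation":[-10,0,0]},{"grip":0.8,"linear":[0,0.2,-0.2],"rotation":[-10,0,0]}]'
python3 - <<'E'
from lib import *
print(bayshift(14,47.2,10),bayshift(14,65,10))
s=shot('scene');crop(s,160,230,280,385,3.8,'s16.png')
t=shot('top');crop(t,400,200,480,285,6,'t16.png')
E
```

```text
time_s: 43.93
eef_pos: [0.5511, -0.3493, 0.1207]
eef_rot: [0.065, 0.753, 0.652, 0.056]
wrist_force: [-0.4, -0.1, -1.4]
opening: 0.151
(array([-0.07, -1.44,  7.21]), array([-0.12, -0.03,  0.08]), 'bay now', array([ 15.8,   0.6, 120.7])) (array([-0.06, -1.14,  5.46]), array([-0.12, -0.03,  0.08]), 'bay now', array([ 15.8,   0.6, 120.7]))
```

View pics/s16.png

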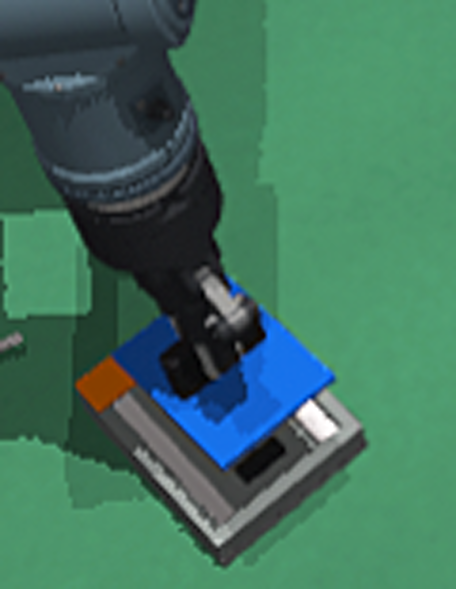

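View pics/t16.png

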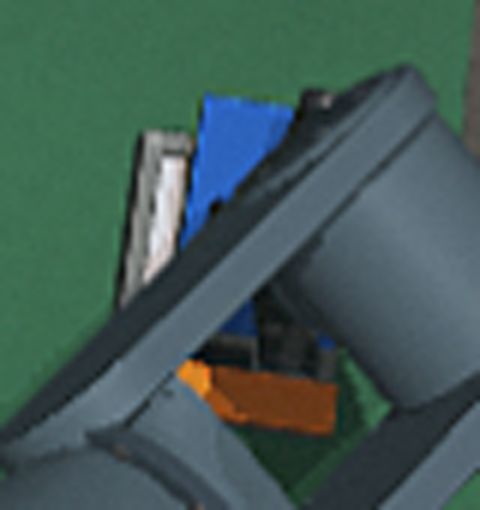

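Run:
```python
from lib import *
o=status.get_obs();r=R.from_quat(np.roll(o['eef_rot'],-1))
# plate top corners in tool frame: x=+-40,y=+-55 ; z=+14.9-6
P=o['eef_pos']+r.apply(np.array([[.04,.055,.0089],[-.04,.055,.0089],[-.04,-.055,.0089],[.04,-.055,.0089]]))
print(P.round(4));print('scene',(proj('scene',P)-[160,230])*3.8);print('top',(proj('top',P)-[400,200])*6)
```

```text
[[ 0.612  -0.3179  0.1214]
 [ 0.6005 -0.3971  0.1213]
 [ 0.4933 -0.3816  0.1024]
 [ 0.5047 -0.3024  0.1024]]
scene [[330.65106608 374.91467388]
 [216.83061289 467.43403326]
 [105.24561989 353.82169327]
 [216.51555423 268.62631215]]
top [[202.67244386  96.62039274]
 [369.75775581 122.93803629]
 [332.15036739 352.73001238]
 [165.43136407 326.58495994]]
```

```bash
python3 -m handwheel '[{"grip":0.8,"linear":[0,-0.4,2],"rotation":[0,0,0]},{"grip":0.8,"linear":[0,-0.8,4],"rotation":[0,0,0]},{"grip":0.8,"linear":[-0.1,-1.1,5.5],"rotation":[0,0,0]},{"grip":0.8,"linear":[-0.1,-1.1,5.5],"rotation":[0,0,0]},{"grip":0.8,"linear":[-0.1,-1.1,5.5],"rotation":[0,0,0]},{"grip":0.8,"linear":[-0.1,-1.1,5.5],"rotation":[0,0,0]}]'
python3 - <<'E'
from lib import *
print(bayshift(14,47.2,10))
s=shot('scene');crop(s,160,260,280,385,4.5,'s17.png')
E
```

```text
time_s: 44.53
eef_pos: [0.5496, -0.351, 0.0654]
eef_rot: [0.066, 0.753, 0.652, 0.057]
wrist_force: [-0.1, -0.3, -1.3]
opening: 0.152
(array([ 0.13, -0.38,  1.78]), array([-0.01,  0.01,  0.03]), 'bay now', array([14.7, -1.3, 65.4]))
```

View pics/s17.png

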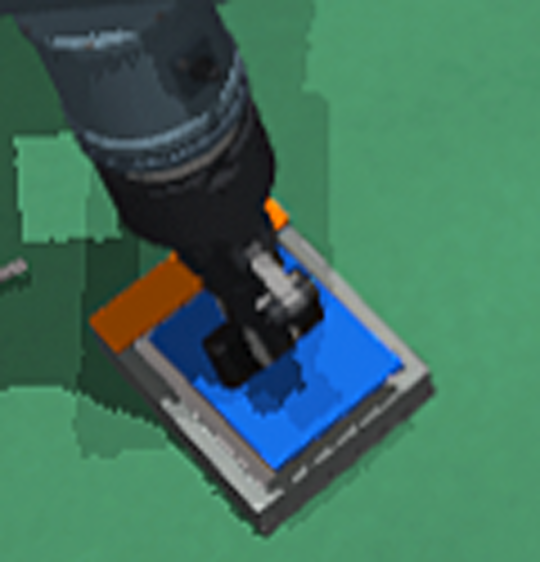

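```bash
python3 -m handwheel '[{"grip":0.8,"linear":[0.1,-0.2,0.9],"rotation":[0,0,0]},{"grip":0.8,"linear":[0.1,-0.4,1.7],"rotation":[0,0,0]},{"grip":0.8,"linear":[0.1,-0.4,1.7],"rotation":[0,0,0]},{"grip":0.8,"linear":[0.1,-0.4,1.7],"rotation":[0,0,0]}]'
python3 - <<'E'
from lib import *
print(bayshift(-3.4,47.2,10))
s=shot('scene');crop(s,160,260,280,385,4.5,'s18.png')
E
```

```text
time_s: 44.92
eef_pos: [0.5473, -0.3487, 0.0459]
eef_rot: [0.064, 0.754, 0.652, 0.057]
wrist_force: [0.5, -0.4, -2.3]
opening: 0.149
(array([-0.06, -1.5 , -0.39]), array([-0.16, -0.1 , -0.  ]), 'bay now', array([12.1,  0.7, 45.9]))
```

View pics/s18.png

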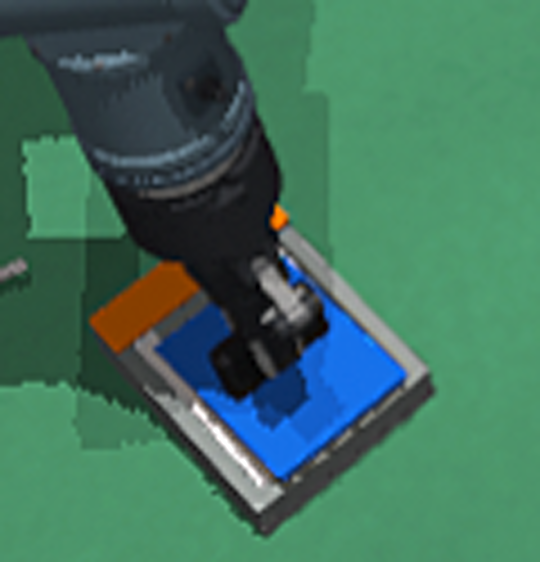

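```bash
python3 -m handwheel '[{"grip":0.8,"linear":[0,-0.5,-0.1],"rotation":[0,0,0]},{"grip":0.8,"linear":[0,-1,-0.2],"rotation":[0,0,0]},{"grip":0.8,"linear":[0,-1.5,-0.3],"rotation":[0,0,0]},{"grip":0.8,"linear":[0,-1.5,-0.3],"rotation":[0,0,0]},{"grip":0.8,"linear":[0,-1.5,-0.3],"rotation":[0,0,0]}]'
python3 - <<'E'
from lib import *
print(bayshift(0,35.5,0))
s=shot('scene');crop(s,160,260,280,385,4.5,'s19.png')
E
```

```text
time_s: 45.38
eef_pos: [0.5325, -0.3472, 0.0475]
eef_rot: [0.065, 0.754, 0.651, 0.057]
wrist_force: [-0.0, -0.1, -1.4]
opening: 0.152
(array([0.  , 0.08, 1.23]), array([ 9.93, -0.03, -0.02]), 'bay now', array([-2.9, -0. , 47.5]))
```

View pics/s19.png

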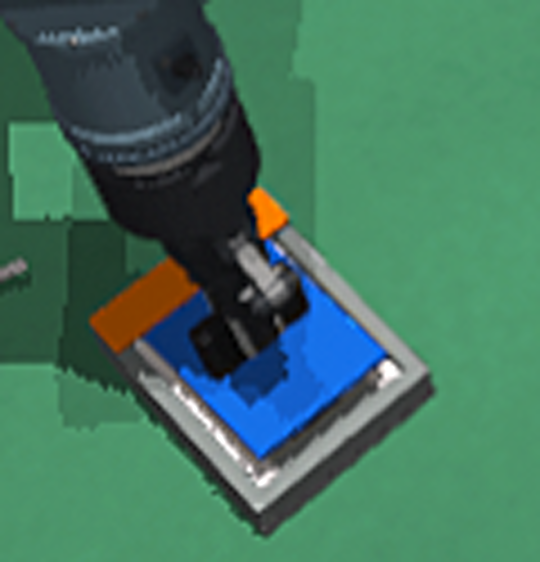

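```bash
python3 -m handwheel '[{"grip":0.8,"linear":[0,0.02,0.4],"rotation":[3.3,0,0]},{"grip":0.8,"linear":[0,0.05,0.8],"rotation":[6.6,0,0]},{"grip":0.8,"linear":[0,0.08,1.15],"rotation":[9.9,0,0]},{"grip":0.8,"linear":[0,0.08,1.15],"rotation":[9.9,0,0]},{"grip":0.8,"linear":[0,0.08,1.15],"rotation":[9.9,0,0]},{"grip":0.8,"linear":[0,0.08,1.15],"rotation":[9.9,0,0]}]'
python3 - <<'E'
from lib import *
print(bayshift(0,35.2,0))
s=shot('scene');crop(s,160,260,280,385,4.5,'s20.png')
E
```

```text
time_s: 45.93
eef_pos: [0.5355, -0.3472, 0.0358]
eef_rot: [0.0, 0.756, 0.654, 0.001]
wrist_force: [-0.7, -0.3, -1.3]
opening: 0.15
(array([-0.04, -0.01,  0.06]), array([ 0.09, -0.06,  0.03]), 'bay now', array([ 0.1,  0.4, 35.8]))
```

View pics/s20.png

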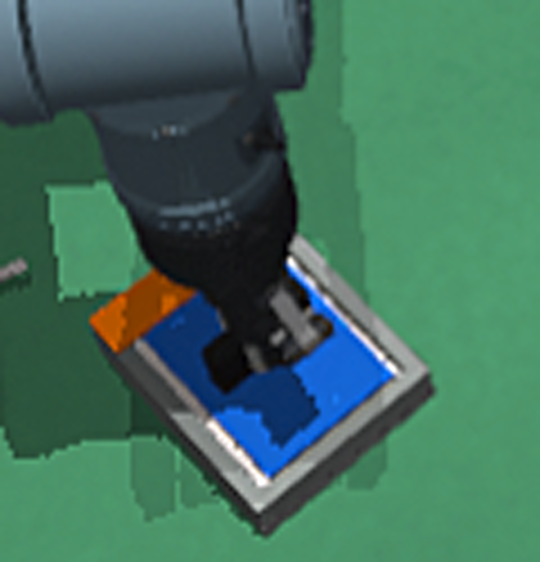

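```bash
python3 -m handwheel '[{"grip":0.8,"linear":[0,0,0.1],"rotation":[0,0,0]},{"grip":0.8,"linear":[0,0,0.1],"rotation":[0,0,0]},{"grip":3.2,"linear":[0,0,0.1],"rotation":[0,0,0]},{"grip":3.2,"linear":[0,0,0.1],"rotation":[0,0,0]},{"grip":3.2,"linear":[0,0,0.1],"rotation":[0,0,0]},{"grip":3.2,"linear":[0,0,0.1],"rotation":[0,0,0]},{"grip":3.2,"linear":[0,0,-2],"rotation":[0,0,0]},{"grip":3.2,"linear":[0,0,-5],"rotation":[0,0,0]},{"grip":3.2,"linear":[0,0,-9],"rotation":[0,0,0]},{"grip":3.2,"linear":[0,0,-13],"rotation":[0,0,0]},{"grip":3.2,"linear":[0,0,-13],"rotation":[0,0,0]}]'
python3 -m handwheel '[{"grip":3.2,"linear":[12,-11,-3],"rotation":[0,0,0]},{"grip":3.2,"linear":[12,-11,-3],"rotation":[0,0,0]},{"grip":3.2,"linear":[12,-11,-3],"rotation":[0,0,0]},{"grip":3.2,"linear":[12,-11,-3],"rotation":[0,0,0]},{"grip":3.2,"linear":[12,-11,-3],"rotation":[0,0,0]},{"grip":3.2,"linear":[12,-11,-3],"rotation":[0,0,0]}]'
python3 - <<'E'
from lib import *
s=shot('scene');t=shot('top');cv2.imwrite('pics/s21.png',s);cv2.imwrite('pics/t21.png',t)
crop(s,160,285,270,385,5.5,'s21c.png')
E
```

```text
time_s: 46.9
eef_pos: [0.5395, -0.3511, 0.1762]
eef_rot: [0.008, 0.756, 0.654, 0.001]
wrist_force: [1.8, -1.6, 1.9]
opening: 0.371
time_s: 47.4
eef_pos: [0.4435, -0.2116, 0.1968]
eef_rot: [0.001, 0.756, 0.655, 0.001]
wrist_force: [-0.4, -0.1, 0.0]
opening: 0.373
```

View pics/s21.png

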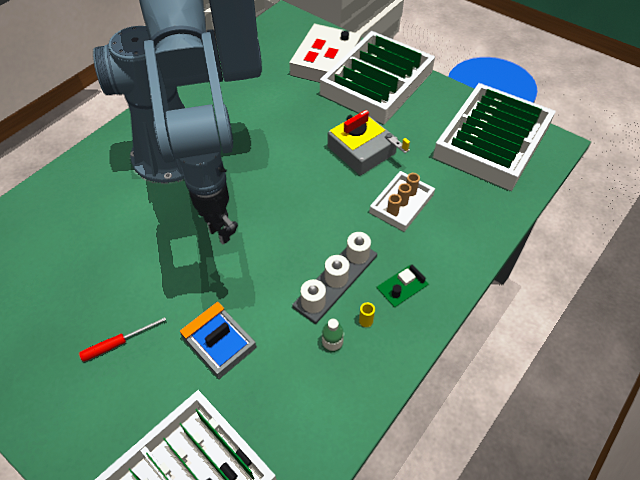

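View pics/t21.png

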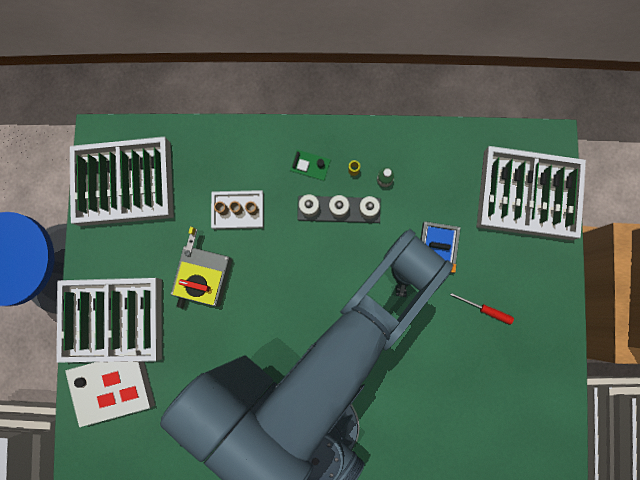

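View pics/s21c.png

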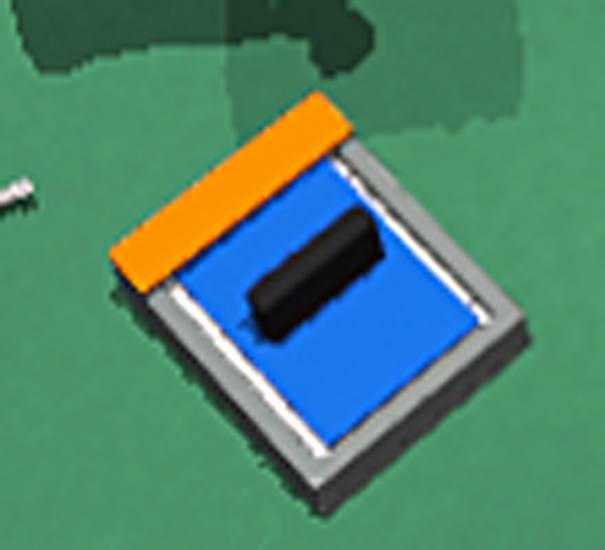

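Run:
```python
from meas import *
t=cv2.imread('pics/t21.png');s=cv2.imread('pics/s21.png')
crop(t,160,185,390,315,3.4,'f1.png');crop(s,285,90,445,325,2.5,'f2.png')
# scale test of seat height: top-face centre by two-view
for n,img,r in(('top',t,(295,190,385,222)),('scene',s,(295,228,375,318))):
    m=mask(img,(0,0,205),(180,40,255),r)
    for c in big(m)[:3]:
        P=plane(n,c.reshape(-1,2),.077)[:,:2]*1000;print(n,'roll',[np.round(a,1) for a in cv2.fitEllipse(P.astype(np.float32))[:2]])
for n,img,roi in(('top',t,(160,230,245,320)),('scene',s,(320,95,385,180))):
    c=big(mask(img,(0,120,110),(8,255,255),roi))[0];P=plane(n,c.reshape(-1,2),.11)[:,:2]*1000;print(n,'red',cv2.minAreaRect(P.astype(np.float32)))
for n,img,roi in(('top',t,(180,222,202,240)),('scene',s,(400,133,415,155))):
    c=big(mask(img,(22,100,130),(35,255,255),roi))[0];print(n,'lug-pivot',plane(n,c.reshape(-1,2),.09)[:,:2].mean(0)*1000-[501.6,390.5])
c=big(mask(s,(100,120,60),(125,255,255),(175,295,265,385)))[0];q=cv2.boundingRect(c);P=plane('scene',c.reshape(-1,2),.026)[:,:2]*1000;r=cv2.minAreaRect(P.astype(np.float32));print('cover',r)
```

```text
top roll [array([651.1,  39.7]), array([50. , 51.5])]
top roll [array([ 647.6, -137.9]), array([50.2, 50.9])]
top roll [array([650. , -48.7]), array([50.3, 50.7])]
scene roll [array([ 646.2, -137.1]), array([55. , 55.4])]
scene roll [array([648. , -48.1]), array([55. , 55.9])]
scene roll [array([649.3,  40.2]), array([54.8, 55.9])]
top red ((408.5484313964844, 359.4054260253906), (77.06517791748047, 14.777299880981445), 76.79373931884766)
scene red ((407.58270263671875, 360.37371826171875), (84.89248657226562, 18.086681365966797), 77.72032928466797)
top lug-pivot [ 66.32630731 -10.12046644]
scene lug-pivot [56.52024773 -2.37375052]
cover ((538.7422485351562, -346.9761657714844), (79.25624084472656, 105.1392822265625), 81.86238861083984)
```

View pics/f1.png

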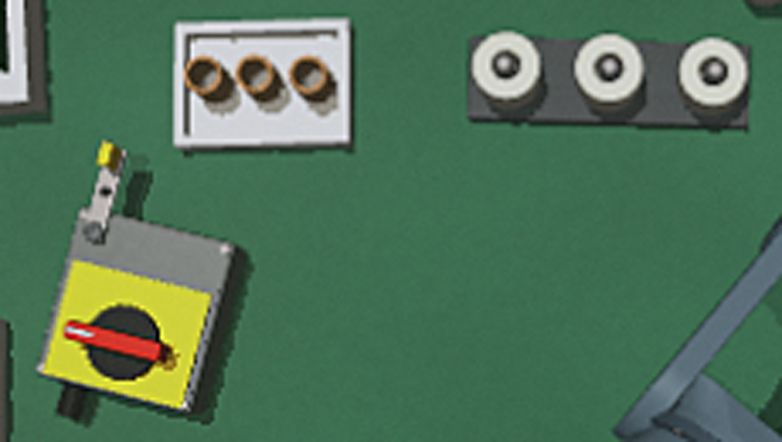

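View pics/f2.png

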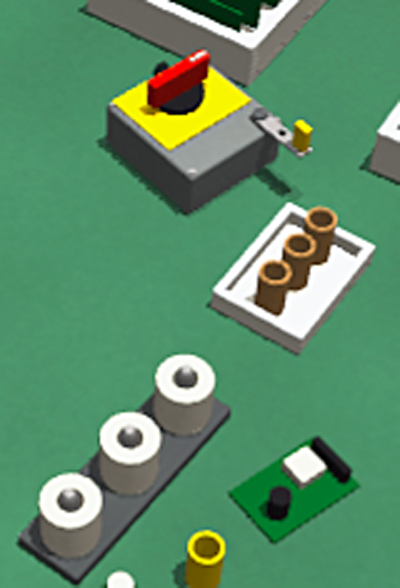

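```bash
python3 -c "
from lib import *
print(status.get_obs()['dq'].round(4));print(ctrl.hand_in())"
```

```text
[-0.0096  0.029  -0.0197  0.0006  0.0031 -0.0001]
the job is handed in; nothing more can be done
None
```

I finished the whole job and handed it in at about 47.5 s; no verdict was reported.

**What I did**
- I turned the isolator to its stop, then swung the hasp out to its stop.
- I put the three brown cores, standing, in the tray and mounted the three rolls, one on each spindle.
- I refitted the cover tilted, with its edge under the orange lip, then laid it down flat in the pocket.

**Last checks, in both cameras**
- **Isolator and hasp:** the red bar lies along the box's y axis. The hasp points along the box's +x axis, past the edge.
- **Cores:** all three stand inside the tray.
- **Rolls:** they look upright and are within about 3 mm of their spindle axes, taking the seated height as given. I judged that they are fully down from the pictures and from the release height.
- **Cover:** it looks flat in the pocket, and its angle matches the bay's to within about 0.3°. I saw this in the scene camera only, because the arm hid part of it from the top camera.
- **Other objects:** the board, bottle, screwdriver and yellow look-alike show no visible movement. I saw no knock to the rolls or the cover.

**Where checks disagreed**
- The two cameras differ by 2–3 mm, so I used averages.
- The two hasp lug readings differed by about 12 mm, partly because one view includes the lug's side. Both still show the hasp swung fully out.

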